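# See the oil carafe round on the turntable and serve it

## Task

Bring the tall oil carafe round from the back of the serving turntable: give the turntable a gentle swing, about one turn in five to eight seconds, let go and let it run. While it turns freely, travel along with the carafe, your open fingers round its neck but not touching it, for a good five seconds, so that you could catch it if it toppled. Then take it by the neck and stand it gently and upright with its whole foot on the round cork coaster and let go, leaving the jars and the bowl standing on the turntable and all else on the counter where it is.

Things in the scene. Friction and masses are not known exactly. Their poses are not given: they have to be found in the camera images.
- turntable (a joint): angle of the serving turntable about its upright axis, rad, counter-clockwise seen from above is positive, 0 at the start; turns freely both ways on a ball bearing. Drag nominally 0.0018 N m s/rad plus a constant 0.0006 N m: left alone with its load it loses about a third of its speed in 6 s
- hub (a point): centre of the turntable's upper face, on its axis, 34 mm above the counter; x and y turn with the board. Round wooden board, 350 mm across, with a rim 10 mm high round its edge; with its two handles nominally 1.6 kg and 0.026 kg m2 about the axis (the load on it adds about 0.013)
- handle_a (a point): middle of the bar of one of the turntable's two steel bow handles: round bar 10 mm thick, level, straight for 80 mm along the board's edge (board x), at board +y, 155 mm from the axis; its centre 84 mm above the counter and 50 mm above the board; a leg 48 mm either side. Can be pinched from above across the bar
- handle_b (a point): the same for the other handle, across the board (at board -y)
- carafe: white stoneware oil carafe, tallest thing on the turntable, 221 mm high with its cork stopper, nominally 0.55 kg, loose; origin at the centre of its underside, z up. Foot 76 mm, body 82 mm across, tapering above 85 mm to a round neck; lip 36 mm across from 204 to 211 mm. Stands about 110 mm from the axis, at the start on the side away from the robot
- carafe_neck (a point): centre of the carafe's straight neck, 30 mm across, which runs from 150 to 204 mm above the underside; this point 182 mm above it (216 mm above the counter while on the turntable): the place to follow and to grip; gripped there the carafe can swing between the fingers about their closing line, so carry it smoothly
- sugar_jar: larger white lidded jar on the turntable, 68 mm across, 92 mm high with its knob, loose; origin at the centre of its underside; to stay on the turntable, upright
- salt_jar: smaller white lidded jar on the turntable, 58 mm across, 77 mm high with its knob, loose; origin at the centre of its underside; to stay on the turntable, upright
- dip_bowl: small white open bowl in the middle of the turntable, 84 mm across, 40 mm high, loose; origin at the centre of its underside; to stay on the turntable
- mug: white mug on the counter, 80 mm across, 90 mm high, loose; origin at the centre of its underside; to be left alone
- pepper_mill: dark wooden pepper mill on the counter, 52 mm across, 138 mm high, loose; origin at the centre of its underside; to be left alone
- coaster: round cork coaster, 124 mm across and 8 mm thick, fixed on the counter to the left of the turntable; origin at the centre of its underside
There are look-alikes about, which are no part of the job. What is shaped like the carafe but blue is not meant.

How it is judged:
By the outcome, as a careful person would: the job done as asked, in the order asked, and still so for the second after the job is handed in, with the robot touching nothing.
It also fails if it takes over 54 s, if anything falls off the work surface, if the arm or the gripper's body presses on something with over 40 N, if the wrist force passes 120 N, or if a joint passes its speed limit or range.

## Robot

A 7-joint arm with a two-finger parallel gripper is mounted at the origin on the work surface. World frame = base frame: x ahead of the robot, y to its left, z up, the work surface at z = 0. Lengths are in m, angles in degrees, forces in N, time in s.
With the tool pointing down it reaches from about 0.375 to 0.925 m from the base axis. Payload 3.1 kg.
Tool frame: the origin (TCP) lies on the front face of the gripper's body, between the roots of the fingers; the fingertips stand 73 mm ahead of it and the grasp point (between the pads) lies 54 mm ahead of it; z points along the fingers, y is the line along which they close (so a half turn about z gives the same grasp; the last joint's range is limited). The gripper opens to 85 mm and grips with 20 to 120 N. Pads are 22 mm wide; open, the fingers measure 114 mm over their backs; the gripper's body (76 mm by 85 mm) begins 54 mm behind the grasp point. The pads swing forward as they close: fully open they stand 13 mm farther back than shut.
Start: joints at [64.297, 21.939, 2.515, 91.553, -1.026, 66.532, -2.859], TCP at [0.223, -0.61, 0.304] pointing down, gripper open.
Joint ranges: [-149.38, 149.38], [-23.57, 123.04], [-84.95, 90], [0, 143.3], [-89.99, 269.99], [3.08, 112.72], [-163.45, 163.45]. Speed limits (degrees/s): [159.86, 159.86, 180, 180, 180, 180, 180].

## Interface

Orientations are given as a 3x3 rotation matrix whose columns are the frame's x, y, z axes.
In Python, from plant import ctrl gives the robot as it stands. The module is installed in compiled form; this text tells all that it offers.
- The arm moves only by the tool send_rows, never from a script. Its argument "targets" is a list of rows, each an object of numbers: "jaw": the opening, from 0 (shut) to 1 (fully open); "tx", "ty", "tz": the shift along the tool's x, y, z as a fraction of full scale; "rx", "ry", "rz": the turn, a rotation vector about the tool's x, y, z as a fraction of full scale. A call has exactly 10 rows; each row shifts and turns the commanded pose from where the row before left it, along the tool's axes as they then stand; what a row does not reach is not made up. Full scale, the value 1, is 0.02 m for a shift and 6 degrees for a turn. A row lasts 1/12 s, in which the tool goes at most 41.7 mm and 7.16 degrees, less where a joint would pass 70% of its speed; a pose out of reach is approached as far as the arm can. A call with a number of a shift or a turn outside -1 to 1 is refused whole. A call with a gripper value outside its range is refused whole. The fingers move at their own pace and stop on an object; "squeeze" is the grip in N (left out, the last holds). Time passes only in rows, so rows that do not move let the fingers close, or fill a call up. It gives the time, the measured TCP pose, the force, the opening and the grip force at its end, in the units of the state.
- ctrl.get_obs(): the state, without advancing time (a new reading comes with each control period).
- ctrl.capture(name): name is "side" or "top" or "wrist"; returns (picture, depth): 400x640x3 uint8, red, green, blue; 400x640 float32, m along the optical axis (not along the pixel's ray), 0 where there is no reading.
- ctrl.camera_model(name): a dict with "fx", "fy", "cx", "cy" (pixels), "k1" (the pictures are not rectified: a ray, as slopes to the right and down, at radius r is drawn at 1 + k1 r^2 times it, then the intrinsics apply), "R" (3x3) and "t" (3): a world point X has camera coordinates R X + t. Camera axes: x right, y down, z forward; pixel columns grow to the right and rows downward; lengths in m; the calibration is good to about 2 mm. A picture is of the moment at which its call begins: read the wrist's pose just before it. camera_model takes no time and is no camera call; for the wrist camera it gives the pose at the moment of the call.
- ctrl.job_done(): hands the job in; it is judged then, once.
Trained networks look in the newest picture that a camera, given by its name, has taken for a name from the list of things; names that differ only in an ending like _2 or _b are one class to them, and where a whole thing is asked for, a point or a joint stands for the part that bears it (a point fixed in the world has none). Each returns a list of dicts, best first, with "confidence" (0 to 1); they miss things now and then, are a little off and sometimes report something else, mostly with a low value. They report only what shows in the picture. A call takes as long as a camera call. They do not tell look-alikes from the thing itself.
- ctrl.boxes_of(camera, name): "bbox" ([left, top, right, bottom] in pixels, round what is visible of it).
- ctrl.spot_point(camera, name): "location" ([column, row] in pixels: a listed point, or the origin of a listed thing).
The state is a dict: "time_s": time; "joints": joint angles; "dq": joint speeds; "joint_efforts": joint torques, N m; "position": TCP position; "ee_rot": TCP orientation; "wrist_force": force on the tool from outside, world axes, zero at the start; "ft_torque": the same for the moment, N m; "grip_width": finger opening in m; "gripper_force": force on a finger pad.
Only numpy, scipy, OpenCV 4.12 (cv2) and the standard library are available. Lean on these libraries where they do the work, as an engineer would, in place of code of your own. Each camera call takes 0.05 s, during which the arm holds its last target. There are 200 camera calls.

## Working session

There is one attempt and no reset: what is moved stays moved. The work goes in short steps, Python scripts to look and compute and a tool call to move; the robot and the scene stay as the last step left them, time stands still between calls to the robot, and variables do not carry over. Pictures are saved under pics/ and viewed, at most 10 in all, crops included, and the job is handed in when it is done.

Besides the shell and the picture viewer there is one more tool, called after "Emit:" as name(argument=value, ...), one argument or row to a line, values as JSON. send_rows: Moves the arm, as the interface text tells. Its arguments: {"type":"object","properties":{"targets":{"type":"array"},"squeeze":{"type":"number"}},"required":["targets"]}

```bash
mkdir -p pics; cat > h.py <<'E'
import numpy as np, cv2
from plant import ctrl
def cam(n):
    m=ctrl.camera_model(n); return m
def ray(m,u,v):
    K=np.array([[m['fx'],0,m['cx']],[0,m['fy'],m['cy']],[0,0,1.]])
    p=cv2.undistortPoints(np.array([[[u,v]]],float),K,np.array([m['k1'],0,0,0,0.]))[0,0]
    R=np.array(m['R']);t=np.array(m['t'])
    return -R.T@t, R.T@np.array([p[0],p[1],1.])
def atz(m,u,v,z):
    o,d=ray(m,u,v); return o+d*(z-o[2])/d[2]
def proj(m,X):
    c=np.array(m['R'])@np.array(X)+np.array(m['t']); x,y=c[:2]/c[2]; f=1+m['k1']*(x*x+y*y)
    return m['fx']*x*f+m['cx'], m['fy']*y*f+m['cy']
def dep(m,u,v,D):
    o,d=ray(m,u,v); return o+d*D[int(round(v)),int(round(u))]
def save(n,im): cv2.imwrite('pics/'+n+'.png',im[:,:,::-1])
E
python3 - <<'E'
from h import *
H={'handle_a':.084,'carafe_neck':.216,'carafe':.034,'hub':.034,'coaster':0,'sugar_jar':.034,'salt_jar':.034,'dip_bowl':.034,'mug':0,'pepper_mill':0}
for c in('top','side'):
    im,D=ctrl.capture(c);save(c+'0',im);m=cam(c)
    print(c,'cam at',ray(m,320,200)[0].round(3))
    for n,z in H.items():
        for r in ctrl.spot_point(c,n)[:4]:
            u,v=r['location'];print(n,round(r['confidence'],2),round(u),round(v),atz(m,u,v,z).round(3))
o=ctrl.get_obs();print(o['time_s'],o['ee_rot'],o['position'],o['grip_width'])
E
```

```text
top cam at [0.314 0.055 1.123]
handle_a 0.97 470 173 [ 0.559 -0.325  0.084]
handle_a 0.95 351 160 [ 0.604 -0.011  0.084]
carafe_neck 0.76 470 302 [ 0.236 -0.25   0.216]
carafe 0.97 404 131 [ 0.697 -0.166  0.034]
carafe 0.62 446 298 [ 0.234 -0.249  0.034]
hub 0.88 408 170 [ 0.582 -0.172  0.034]
coaster 0.89 250 220 [0.461 0.275 0.   ]
sugar_jar 0.77 422 210 [ 0.471 -0.201  0.034]
salt_jar 0.86 386 204 [ 0.49  -0.105  0.034]
dip_bowl 0.97 406 173 [ 0.574 -0.166  0.034]
mug 0.81 204 140 [0.701 0.412 0.   ]
mug 0.51 399 132 [ 0.709 -0.161  0.   ]
pepper_mill 0.77 272 142 [0.691 0.212 0.   ]
side cam at [-0.223  0.877  0.948]
handle_a 0.81 380 150 [ 0.561 -0.328  0.084]
carafe_neck 0.9 462 168 [ 0.218 -0.211  0.216]
carafe_neck 0.63 316 124 [ 0.681 -0.141  0.216]
carafe 0.92 318 168 [ 0.698 -0.166  0.034]
carafe 0.59 451 220 [ 0.221 -0.212  0.034]
hub 0.55 345 179 [ 0.585 -0.17   0.034]
coaster 0.81 274 283 [0.458 0.282 0.   ]
sugar_jar 0.61 379 190 [ 0.465 -0.195  0.034]
sugar_jar 0.32 179 265 [0.668 0.42  0.034]
salt_jar 0.74 342 178 [ 0.596 -0.168  0.034]
salt_jar 0.72 357 200 [ 0.486 -0.108  0.034]
dip_bowl 0.55 306 185 [ 0.659 -0.063  0.034]
dip_bowl 0.53 347 183 [ 0.568 -0.16   0.034]
mug 0.8 178 268 [0.692 0.412 0.   ]
pepper_mill 0.78 234 231 [0.694 0.211 0.   ]
1.1 [[ 9.39080601e-01  3.43696995e-01  8.70612967e-06]
 [ 3.43696995e-01 -9.39080601e-01  8.78702832e-06]
 [ 1.11958327e-05 -5.25945723e-06 -1.00000000e+00]] [ 0.22340691 -0.61041003  0.30387773] 0.08581989820520154
```

View pics/top0.png

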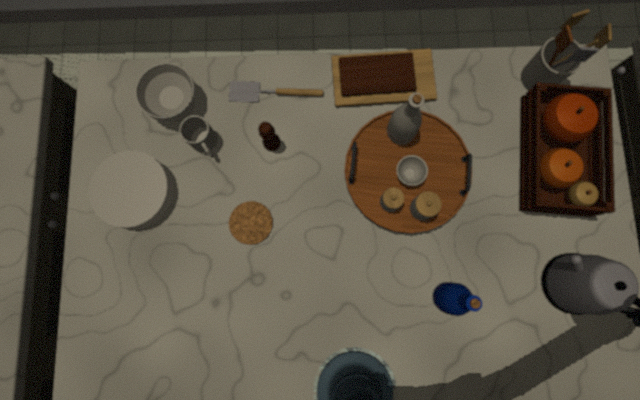

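View pics/side0.png

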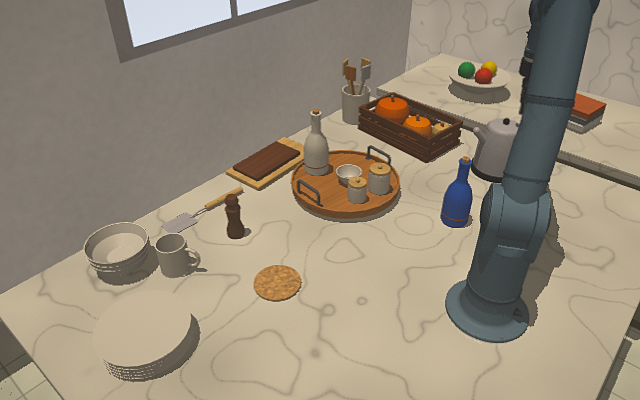

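The top view shows two carafe shapes: a white/grey one on the turntable at about (405,125) and a blue one on the counter at about (455,298). The white one fits: it is white, tallest on the board, and stands at the back. The coaster is at (250,222), the mug at (197,130) and the mill at (270,137). In the side view the white one is at (316,150) and the blue one at (458,195). I'll confirm with a crop and refine the geometry from depth.

```bash
cat >> h.py <<'E'
def cloud(c):
    im,D=ctrl.capture(c); m=cam(c); D=np.array(D)
    K=np.array([[m['fx'],0,m['cx']],[0,m['fy'],m['cy']],[0,0,1.]])
    v,u=np.nonzero(D>0)
    p=cv2.undistortPoints(np.stack([u,v],1)[:,None].astype(float),K,np.array([m['k1'],0,0,0,0.]))[:,0]
    d=D[v,u][:,None]; C=np.hstack([p*d,d])
    return im,(C-np.array(m['t']))@np.array(m['R']),np.stack([u,v],1)
E
python3 - <<'E'
from h import *
from scipy.optimize import least_squares
P=[]
for c in('top','side'):
    im,X,uv=cloud(c);P.append(X)
    if c=='side': save('crop',cv2.resize(im[90:240,260:500],None,fx=3,fy=3,interpolation=2))
    g=(np.hypot(X[:,0]-.46,X[:,1]-.278)<.04); print(c,'coaster z',np.median(X[g,2]), 'counter',np.median(X[np.hypot(X[:,0]-.4,X[:,1]-.1)<.04,2]))
    h=X[(np.hypot(X[:,0]-.582,X[:,1]+.169)<.21)&(X[:,2]>.025)&(X[:,2]<.06),:2]
    (cx,cy),r=cv2.minEnclosingCircle(h.astype(np.float32)); print('hub enc',cx,cy,r)
    bins=np.degrees(np.arctan2(h[:,1]+.169,h[:,0]-.582))//10
    e=[];
    for b in set(bins):
        q=h[bins==b]; rr=np.hypot(q[:,0]-.582,q[:,1]+.169); e.append(q[np.argsort(rr)[-3]])
    e=np.array(e);s=least_squares(lambda p:np.hypot(e[:,0]-p[0],e[:,1]-p[1])-p[2],[.582,-.169,.175],loss='soft_l1',f_scale=.002);print('hub fit',s.x)
np.savez('ref.npz',top=P[0],side=P[1])
X=np.vstack(P)
for n,c,r,z0,z1 in [('carafe',(.697,-.166),.041,.05,.11),('neck',(.692,-.166),.015,.19,.235),('sugar',(.468,-.198),.034,.05,.095),('salt',(.488,-.106),.029,.05,.085)]:
    for k,X_ in(('top',P[0]),('side',P[1]),('both',X)):
        q=X_[(np.hypot(X_[:,0]-c[0],X_[:,1]-c[1])<r+.02)&(X_[:,2]>z0)&(X_[:,2]<z1)]
        if len(q)<5: print(n,k,len(q));continue
        s=least_squares(lambda p:np.hypot(q[:,0]-p[0],q[:,1]-p[1])-r,c,loss='soft_l1',f_scale=.002);print(n,k,len(q),s.x.round(4),np.abs(s.fun).mean().round(4))
for c in[(.559,-.325),(.604,-.011)]:
    for X_ in P:
        q=X_[(np.hypot(X_[:,0]-c[0],X_[:,1]-c[1])<.06)&(X_[:,2]>.07)&(X_[:,2]<.1)]; 
        if len(q)>4:
            w,V=np.linalg.eigh(np.cov(q[:,:2].T));print('handle',len(q),q.mean(0).round(4),q[:,2].max(),'dir',np.degrees(np.arctan2(V[1,1],V[0,1])))
print(ctrl.get_obs()['time_s'])
E
```

```text
top coaster z 0.008817047845897095 counter 0.0007042532930523497
hub enc 0.5836226940155029 -0.16813823580741882 0.17683625221252441
hub fit [ 0.58360219 -0.16714875  0.17476575]
side coaster z 0.007831763395557578 counter 9.678059737230918e-05
hub enc 0.5794788002967834 -0.1675213873386383 0.1820603311061859
hub fit [ 0.58169728 -0.16377194  0.17565799]
carafe top 233 [ 0.6985 -0.1555] 0.0005
carafe side 361 [ 0.6976 -0.1537] 0.0019
carafe both 594 [ 0.6981 -0.1545] 0.0015
neck top 99 [ 0.6982 -0.1556] 0.0005
neck side 113 [ 0.6972 -0.1533] 0.002
neck both 212 [ 0.6978 -0.1545] 0.0016
sugar top 107 [ 0.4747 -0.1995] 0.0003
sugar side 260 [ 0.4739 -0.1978] 0.0019
sugar both 367 [ 0.4743 -0.1985] 0.0017
salt top 60 [ 0.4957 -0.1137] 0.0003
salt side 189 [ 0.4952 -0.1117] 0.0015
salt both 249 [ 0.4954 -0.1123] 0.0014
handle 156 [ 0.559  -0.3193  0.0871] 0.09338813545110743 dir 172.17333630358587
handle 85 [ 0.556  -0.3151  0.0844] 0.09430856458660852 dir 173.1176934432889
handle 142 [ 0.6014 -0.0135  0.0874] 0.0938836395652545 dir 172.00242847320908
handle 105 [ 0.5996 -0.0092  0.0839] 0.09069773431273954 dir 172.31239021932652
1.2
```

View pics/crop.png

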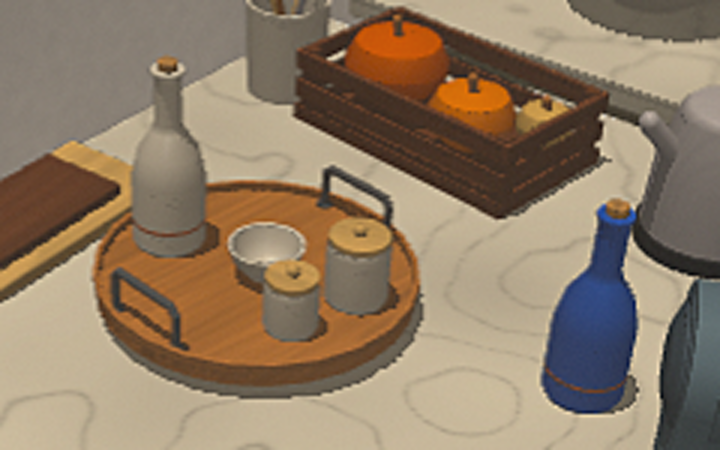

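The crop confirms it: the white carafe on the turntable (crop pixel 168,160) is the target, and the blue one (590,300) stands on the counter. Next I write a row planner and plan the approach to the left handle.

```bash
cat > pl.py <<'E'
import numpy as np, json
def plan(p,a,W,jaw=None,show=True):
    """p start xyz, a angle(deg) of tool y; W rows (x,y,z,a[,jaw]) -> rounded rows, final commanded pose"""
    p=np.array(p,float);rows=[]
    for w in W:
        y=np.array([np.cos(np.radians(a)),np.sin(np.radians(a)),0]);x=np.array([-y[1],y[0],0]);z=np.array([0,0,-1.])
        d=np.array(w[:3])-p; s=np.clip(np.round([d@x/.02,d@y/.02,d@z/.02],2),-1,1)
        r=np.clip(np.round(-(w[3]-a)/6,2),-1,1)
        p=p+.02*(s[0]*x+s[1]*y+s[2]*z); a=a-6*r
        rows.append(dict(jaw=w[4],tx=s[0],ty=s[1],tz=s[2],rz=r))
    if show:
        for i in range(0,len(rows),10):
            print(json.dumps(rows[i:i+10]).replace(' ',''))
        print('end',p.round(4),round(a,2))
    return rows,p,a
def ramp(n,k=4):
    v=np.minimum(1,np.minimum(np.arange(1,n+1)/k,np.arange(n,0,-1)/k)); c=np.cumsum(v); return c/c[-1]
E
python3 - <<'E'
from h import *; from pl import *
o=ctrl.get_obs();p=o['position'];R=np.array(o['ee_rot']);a=np.degrees(np.arctan2(R[1,1],R[0,1]))
A=np.array([*p,a]);B=np.array([.6005,-.0115,.27,-97.8])
W=[[*(A+s*(B-A)),1] for s in ramp(33,3)]
C=B.copy();C[2]=.138
W+=[[*(B+s*(C-B)),1] for s in ramp(7,1)]
plan(p,a,W)
E
```

```text
[{"jaw":1,"tx":0.3,"ty":-0.23,"tz":0.02,"rz":0.05},{"jaw":1,"tx":0.6,"ty":-0.47,"tz":0.03,"rz":0.1},{"jaw":1,"tx":0.89,"ty":-0.71,"tz":0.06,"rz":0.15},{"jaw":1,"tx":0.88,"ty":-0.73,"tz":0.05,"rz":0.15},{"jaw":1,"tx":0.87,"ty":-0.74,"tz":0.06,"rz":0.15},{"jaw":1,"tx":0.86,"ty":-0.75,"tz":0.05,"rz":0.15},{"jaw":1,"tx":0.85,"ty":-0.77,"tz":0.06,"rz":0.15},{"jaw":1,"tx":0.83,"ty":-0.78,"tz":0.05,"rz":0.15},{"jaw":1,"tx":0.82,"ty":-0.79,"tz":0.06,"rz":0.15},{"jaw":1,"tx":0.81,"ty":-0.81,"tz":0.05,"rz":0.15}]
[{"jaw":1,"tx":0.79,"ty":-0.82,"tz":0.06,"rz":0.15},{"jaw":1,"tx":0.79,"ty":-0.83,"tz":0.05,"rz":0.15},{"jaw":1,"tx":0.77,"ty":-0.84,"tz":0.06,"rz":0.15},{"jaw":1,"tx":0.75,"ty":-0.86,"tz":0.05,"rz":0.15},{"jaw":1,"tx":0.75,"ty":-0.86,"tz":0.05,"rz":0.15},{"jaw":1,"tx":0.73,"ty":-0.88,"tz":0.06,"rz":0.15},{"jaw":1,"tx":0.71,"ty":-0.89,"tz":0.05,"rz":0.15},{"jaw":1,"tx":0.7,"ty":-0.9,"tz":0.06,"rz":0.15},{"jaw":1,"tx":0.69,"ty":-0.91,"tz":0.05,"rz":0.15},{"jaw":1,"tx":0.67,"ty":-0.93,"tz":0.06,"rz":0.15}]
[{"jaw":1,"tx":0.66,"ty":-0.93,"tz":0.05,"rz":0.15},{"jaw":1,"tx":0.64,"ty":-0.94
[... 257 characters left out ...]
z":0.05,"rz":0.15},{"jaw":1,"tx":0.55,"ty":-1.0,"tz":0.05,"rz":0.15},{"jaw":1,"tx":0.54,"ty":-1.0,"tz":0.06,"rz":0.15},{"jaw":1,"tx":0.52,"ty":-1.0,"tz":0.05,"rz":0.15}]
[{"jaw":1,"tx":0.5,"ty":-1.0,"tz":0.06,"rz":0.15},{"jaw":1,"tx":0.33,"ty":-0.74,"tz":0.03,"rz":0.1},{"jaw":1,"tx":0.16,"ty":-0.34,"tz":0.02,"rz":0.05},{"jaw":1,"tx":-0.0,"ty":-0.0,"tz":0.95,"rz":0.0},{"jaw":1,"tx":-0.0,"ty":-0.0,"tz":0.94,"rz":0.0},{"jaw":1,"tx":-0.0,"ty":-0.0,"tz":0.94,"rz":0.0},{"jaw":1,"tx":-0.0,"ty":-0.0,"tz":0.94,"rz":0.0},{"jaw":1,"tx":-0.0,"ty":-0.0,"tz":0.95,"rz":0.0},{"jaw":1,"tx":-0.0,"ty":-0.0,"tz":0.94,"rz":0.0},{"jaw":1,"tx":-0.0,"ty":-0.0,"tz":0.94,"rz":0.0}]
end [ 0.6005 -0.0116  0.1381] -97.8
```

Emit:
send_rows(
  targets=[
    {"jaw": 1, "tx": 0.3, "ty": -0.23, "tz": 0.02, "rz": 0.05},
    {"jaw": 1, "tx": 0.6, "ty": -0.47, "tz": 0.03, "rz": 0.1},
    {"jaw": 1, "tx": 0.89, "ty": -0.71, "tz": 0.06, "rz": 0.15},
    {"jaw": 1, "tx": 0.88, "ty": -0.73, "tz": 0.05, "rz": 0.15},
    {"jaw": 1, "tx": 0.87, "ty": -0.74, "tz": 0.06, "rz": 0.15},
    {"jaw": 1, "tx": 0.86, "ty": -0.75, "tz": 0.05, "rz": 0.15},
    {"jaw": 1, "tx": 0.85, "ty": -0.77, "tz": 0.06, "rz": 0.15},
    {"jaw": 1, "tx": 0.83, "ty": -0.78, "tz": 0.05, "rz": 0.15},
    {"jaw": 1, "tx": 0.82, "ty": -0.79, "tz": 0.06, "rz": 0.15},
    {"jaw": 1, "tx": 0.81, "ty": -0.81, "tz": 0.05, "rz": 0.15},
  ],
)

```text
validation failed for argument at $.ta...
```

Emit:
send_rows(
  targets=[
    {"jaw": 1, "tx": 0.79, "ty": -0.82, "tz": 0.06, "rz": 0.15},
    {"jaw": 1, "tx": 0.79, "ty": -0.83, "tz": 0.05, "rz": 0.15},
    {"jaw": 1, "tx": 0.77, "ty": -0.84, "tz": 0.06, "rz": 0.15},
    {"jaw": 1, "tx": 0.75, "ty": -0.86, "tz": 0.05, "rz": 0.15},
    {"jaw": 1, "tx": 0.75, "ty": -0.86, "tz": 0.05, "rz": 0.15},
    {"jaw": 1, "tx": 0.73, "ty": -0.88, "tz": 0.06, "rz": 0.15},
    {"jaw": 1, "tx": 0.71, "ty": -0.89, "tz": 0.05, "rz": 0.15},
    {"jaw": 1, "tx": 0.7, "ty": -0.9, "tz": 0.06, "rz": 0.15},
    {"jaw": 1, "tx": 0.69, "ty": -0.91, "tz": 0.05, "rz": 0.15},
    {"jaw": 1, "tx": 0.67, "ty": -0.93, "tz": 0.06, "rz": 0.15},
  ],
)

```text
validation failed for argument at $.ta...
```

Emit:
send_rows(
  targets=[
    {"jaw": 1, "tx": 0.66, "ty": -0.93, "tz": 0.05, "rz": 0.15},
    {"jaw": 1, "tx": 0.64, "ty": -0.94, "tz": 0.06, "rz": 0.15},
    {"jaw": 1, "tx": 0.63, "ty": -0.95, "tz": 0.05, "rz": 0.15},
    {"jaw": 1, "tx": 0.61, "ty": -0.97, "tz": 0.06, "rz": 0.15},
    {"jaw": 1, "tx": 0.6, "ty": -0.97, "tz": 0.05, "rz": 0.15},
    {"jaw": 1, "tx": 0.59, "ty": -0.98, "tz": 0.06, "rz": 0.15},
    {"jaw": 1, "tx": 0.56, "ty": -0.99, "tz": 0.05, "rz": 0.15},
    {"jaw": 1, "tx": 0.55, "ty": -1.0, "tz": 0.05, "rz": 0.15},
    {"jaw": 1, "tx": 0.54, "ty": -1.0, "tz": 0.06, "rz": 0.15},
    {"jaw": 1, "tx": 0.52, "ty": -1.0, "tz": 0.05, "rz": 0.15},
  ],
)

```text
validation failed for argument at $.ta...
```

Emit:
send_rows(
  targets=[
    {"jaw": 1, "tx": 0.5, "ty": -1.0, "tz": 0.06, "rz": 0.15},
    {"jaw": 1, "tx": 0.33, "ty": -0.74, "tz": 0.03, "rz": 0.1},
    {"jaw": 1, "tx": 0.16, "ty": -0.34, "tz": 0.02, "rz": 0.05},
    {"jaw": 1, "tx": 0, "ty": 0, "tz": 0.94, "rz": 0},
    {"jaw": 1, "tx": 0, "ty": 0, "tz": 0.94, "rz": 0},
    {"jaw": 1, "tx": 0, "ty": 0, "tz": 0.94, "rz": 0},
    {"jaw": 1, "tx": 0, "ty": 0, "tz": 0.95, "rz": 0},
    {"jaw": 1, "tx": 0, "ty": 0, "tz": 0.95, "rz": 0},
    {"jaw": 1, "tx": 0, "ty": 0, "tz": 0.94, "rz": 0},
    {"jaw": 1, "tx": 0, "ty": 0, "tz": 0.94, "rz": 0},
  ],
)

```text
validation failed for argument at $.ta...
```

Emit:
send_rows(
  targets=[
    {"jaw": 1, "tx": 0.3, "ty": -0.23, "tz": 0.02, "rx": 0, "ry": 0, "rz": 0.05},
    {"jaw": 1, "tx": 0.6, "ty": -0.47, "tz": 0.03, "rx": 0, "ry": 0, "rz": 0.1},
    {"jaw": 1, "tx": 0.89, "ty": -0.71, "tz": 0.06, "rx": 0, "ry": 0, "rz": 0.15},
    {"jaw": 1, "tx": 0.88, "ty": -0.73, "tz": 0.05, "rx": 0, "ry": 0, "rz": 0.15},
    {"jaw": 1, "tx": 0.87, "ty": -0.74, "tz": 0.06, "rx": 0, "ry": 0, "rz": 0.15},
    {"jaw": 1, "tx": 0.86, "ty": -0.75, "tz": 0.05, "rx": 0, "ry": 0, "rz": 0.15},
    {"jaw": 1, "tx": 0.85, "ty": -0.77, "tz": 0.06, "rx": 0, "ry": 0, "rz": 0.15},
    {"jaw": 1, "tx": 0.83, "ty": -0.78, "tz": 0.05, "rx": 0, "ry": 0, "rz": 0.15},
    {"jaw": 1, "tx": 0.82, "ty": -0.79, "tz": 0.06, "rx": 0, "ry": 0, "rz": 0.15},
    {"jaw": 1, "tx": 0.81, "ty": -0.81, "tz": 0.05, "rx": 0, "ry": 0, "rz": 0.15},
  ],
)

```text
time_s: 2.03
position: [0.3336, -0.4349, 0.2941]
ee_rot: [[0.978, 0.207, 0.0], [0.207, -0.978, 0.0], [0.0, 0.0, -1.0]]
wrist_force: [0.1, -0.8, -0.2]
grip_width: 0.085
gripper_force: 0.0
```

Emit:
send_rows(
  targets=[
    {"jaw": 1, "tx": 0.79, "ty": -0.82, "tz": 0.06, "rx": 0, "ry": 0, "rz": 0.15},
    {"jaw": 1, "tx": 0.79, "ty": -0.83, "tz": 0.05, "rx": 0, "ry": 0, "rz": 0.15},
    {"jaw": 1, "tx": 0.77, "ty": -0.84, "tz": 0.06, "rx": 0, "ry": 0, "rz": 0.15},
    {"jaw": 1, "tx": 0.75, "ty": -0.86, "tz": 0.05, "rx": 0, "ry": 0, "rz": 0.15},
    {"jaw": 1, "tx": 0.75, "ty": -0.86, "tz": 0.05, "rx": 0, "ry": 0, "rz": 0.15},
    {"jaw": 1, "tx": 0.73, "ty": -0.88, "tz": 0.06, "rx": 0, "ry": 0, "rz": 0.15},
    {"jaw": 1, "tx": 0.71, "ty": -0.89, "tz": 0.05, "rx": 0, "ry": 0, "rz": 0.15},
    {"jaw": 1, "tx": 0.7, "ty": -0.9, "tz": 0.06, "rx": 0, "ry": 0, "rz": 0.15},
    {"jaw": 1, "tx": 0.69, "ty": -0.91, "tz": 0.05, "rx": 0, "ry": 0, "rz": 0.15},
    {"jaw": 1, "tx": 0.67, "ty": -0.93, "tz": 0.06, "rx": 0, "ry": 0, "rz": 0.15},
  ],
)

```text
time_s: 2.87
position: [0.4549, -0.2417, 0.2833]
ee_rot: [[0.999, 0.052, 0.0], [0.052, -0.999, -0.0], [0.0, 0.0, -1.0]]
wrist_force: [0.8, -0.9, -0.4]
grip_width: 0.0858
gripper_force: 0.0
```

Emit:
send_rows(
  targets=[
    {"jaw": 1, "tx": 0.66, "ty": -0.93, "tz": 0.05, "rx": 0, "ry": 0, "rz": 0.15},
    {"jaw": 1, "tx": 0.64, "ty": -0.94, "tz": 0.06, "rx": 0, "ry": 0, "rz": 0.15},
    {"jaw": 1, "tx": 0.63, "ty": -0.95, "tz": 0.05, "rx": 0, "ry": 0, "rz": 0.15},
    {"jaw": 1, "tx": 0.61, "ty": -0.97, "tz": 0.06, "rx": 0, "ry": 0, "rz": 0.15},
    {"jaw": 1, "tx": 0.6, "ty": -0.97, "tz": 0.05, "rx": 0, "ry": 0, "rz": 0.15},
    {"jaw": 1, "tx": 0.59, "ty": -0.98, "tz": 0.06, "rx": 0, "ry": 0, "rz": 0.15},
    {"jaw": 1, "tx": 0.56, "ty": -0.99, "tz": 0.05, "rx": 0, "ry": 0, "rz": 0.15},
    {"jaw": 1, "tx": 0.55, "ty": -1.0, "tz": 0.05, "rx": 0, "ry": 0, "rz": 0.15},
    {"jaw": 1, "tx": 0.54, "ty": -1.0, "tz": 0.06, "rx": 0, "ry": 0, "rz": 0.15},
    {"jaw": 1, "tx": 0.52, "ty": -1.0, "tz": 0.05, "rx": 0, "ry": 0, "rz": 0.15},
  ],
)

```text
time_s: 3.7
position: [0.5763, -0.049, 0.2723]
ee_rot: [[0.994, -0.105, 0.0], [-0.105, -0.994, 0.0], [0.0, -0.0, -1.0]]
wrist_force: [0.5, 0.2, -0.8]
grip_width: 0.0854
gripper_force: 0.0
```

Emit:
send_rows(
  targets=[
    {"jaw": 1, "tx": 0.5, "ty": -1.0, "tz": 0.06, "rx": 0, "ry": 0, "rz": 0.15},
    {"jaw": 1, "tx": 0.33, "ty": -0.74, "tz": 0.03, "rx": 0, "ry": 0, "rz": 0.1},
    {"jaw": 1, "tx": 0.16, "ty": -0.34, "tz": 0.02, "rx": 0, "ry": 0, "rz": 0.05},
    {"jaw": 1, "tx": 0, "ty": 0, "tz": 0.94, "rx": 0, "ry": 0, "rz": 0},
    {"jaw": 1, "tx": 0, "ty": 0, "tz": 0.94, "rx": 0, "ry": 0, "rz": 0},
    {"jaw": 1, "tx": 0, "ty": 0, "tz": 0.94, "rx": 0, "ry": 0, "rz": 0},
    {"jaw": 1, "tx": 0, "ty": 0, "tz": 0.95, "rx": 0, "ry": 0, "rz": 0},
    {"jaw": 1, "tx": 0, "ty": 0, "tz": 0.95, "rx": 0, "ry": 0, "rz": 0},
    {"jaw": 1, "tx": 0, "ty": 0, "tz": 0.94, "rx": 0, "ry": 0, "rz": 0},
    {"jaw": 1, "tx": 0, "ty": 0, "tz": 0.94, "rx": 0, "ry": 0, "rz": 0},
  ],
)

```text
time_s: 4.53
position: [0.6001, -0.0123, 0.1374]
ee_rot: [[0.991, -0.137, -0.0], [-0.137, -0.991, -0.001], [-0.0, 0.001, -1.0]]
wrist_force: [-0.3, 0.4, 0.6]
grip_width: 0.0855
gripper_force: 0.0
```

```bash
python3 - <<'E'
from h import *
im,X,uv=cloud('top');im2,X2,_=cloud('side')
save('grip',np.vstack([cv2.resize(im[80:260,280:520],(720,540))[:300*0+540:2,::2],cv2.resize(im2[80:260,220:460],(360,270))]))
o=ctrl.get_obs();print(o['time_s'],np.round(o['position'],4),np.round(o['joints'],1),np.round(o['wrist_force'],1))
im,D=ctrl.capture('wrist');m=cam('wrist')
for n in('handle_a',):
    for r in ctrl.spot_point('wrist',n): print(r['confidence'],np.round(r['location']),atz(m,*r['location'],.084).round(4))
E
```

```text
4.6333 [ 0.5973 -0.0124  0.1346] [  10.9   29.1  -16.8  104.8   10.9   48.1 -109.1] [-1.3  0.2 -0.1]
0.81 [319. 268.] [ 0.6066 -0.0126  0.084 ]
```

View pics/grip.png

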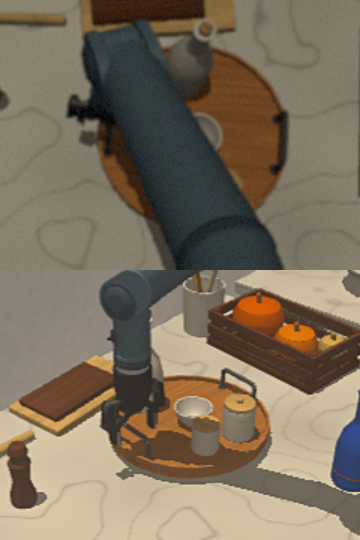

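Emit:
send_rows(
  targets=[
    {"jaw": 0, "tx": 0, "ty": 0, "tz": 0, "rx": 0, "ry": 0, "rz": 0},
    {"jaw": 0, "tx": 0, "ty": 0, "tz": 0, "rx": 0, "ry": 0, "rz": 0},
    {"jaw": 0, "tx": 0, "ty": 0, "tz": 0, "rx": 0, "ry": 0, "rz": 0},
    {"jaw": 0, "tx": 0, "ty": 0, "tz": 0, "rx": 0, "ry": 0, "rz": 0},
    {"jaw": 0, "tx": 0, "ty": 0, "tz": 0, "rx": 0, "ry": 0, "rz": 0},
    {"jaw": 0, "tx": 0, "ty": 0, "tz": 0, "rx": 0, "ry": 0, "rz": 0},
    {"jaw": 0, "tx": 0, "ty": 0, "tz": 0, "rx": 0, "ry": 0, "rz": 0},
    {"jaw": 0, "tx": 0, "ty": 0, "tz": 0, "rx": 0, "ry": 0, "rz": 0},
    {"jaw": 0, "tx": 0, "ty": 0, "tz": 0, "rx": 0, "ry": 0, "rz": 0},
    {"jaw": 0, "tx": 0, "ty": 0, "tz": 0, "rx": 0, "ry": 0, "rz": 0},
  ],
  squeeze=20,
)

```text
time_s: 5.57
position: [0.6008, -0.0143, 0.1386]
ee_rot: [[0.99, -0.138, 0.0], [-0.138, -0.99, -0.003], [0.001, 0.003, -1.0]]
wrist_force: [-1.0, -6.3, 3.9]
grip_width: 0.0092
gripper_force: 19.9
```

```bash
python3 - <<'E'
from h import *; from pl import *
o=ctrl.get_obs();print(o['time_s'],np.round(o['position'],4),np.round(o['wrist_force'],1),o['grip_width'],o['gripper_force']);R=np.array(o['ee_rot']);print(R.round(4))
# swing: grip stays at handle; constant alpha to w over 60 deg (rows), then release coasting rows
hub=np.array([.581,-.165]);p0=np.array([.6005,-.0116,.1381]);a0=-97.8
r=np.hypot(*(p0[:2]-hub));f0=np.arctan2(*(p0[:2]-hub)[::-1]);print(r,np.degrees(f0))
w=1.05;T=20/12;al=w/T
W=[]
for k in range(1,31):
    t=k/12
    th=.5*al*t*t if t<=T else .5*w*T+w*(t-T)
    jaw=0 if k<=20 else 1
    z=.1381+max(0,min(k-24,6))*.02*.95
    W.append([*(hub+r*np.array([np.cos(f0+th),np.sin(f0+th)])),z,a0+np.degrees(th),jaw])
plan(p0,a0,W)
E
```

```text
5.5667 [ 0.6008 -0.0143  0.1386] [-1.  -6.3  3.9] 0.009189306751660688 19.919569194316864
[[ 9.905e-01 -1.378e-01  2.000e-04]
 [-1.378e-01 -9.905e-01 -3.100e-03]
 [ 6.000e-04  3.100e-03 -1.000e+00]]
0.154634439889696 82.7554931475588
[{"jaw":0,"tx":-0.02,"ty":0.0,"tz":0.0,"rz":-0.02},{"jaw":0,"tx":-0.05,"ty":0.0,"tz":0.0,"rz":-0.06},{"jaw":0,"tx":-0.08,"ty":0.0,"tz":0.0,"rz":-0.11},{"jaw":0,"tx":-0.12,"ty":0.0,"tz":0.0,"rz":-0.14},{"jaw":0,"tx":-0.15,"ty":0.01,"tz":0.0,"rz":-0.19},{"jaw":0,"tx":-0.19,"ty":0.0,"tz":0.0,"rz":-0.23},{"jaw":0,"tx":-0.22,"ty":0.01,"tz":0.0,"rz":-0.27},{"jaw":0,"tx":-0.25,"ty":0.0,"tz":0.0,"rz":-0.32},{"jaw":0,"tx":-0.29,"ty":0.01,"tz":0.0,"rz":-0.35},{"jaw":0,"tx":-0.32,"ty":0.01,"tz":0.0,"rz":-0.4}]
[{"jaw":0,"tx":-0.36,"ty":0.01,"tz":0.0,"rz":-0.44},{"jaw":0,"tx":-0.38,"ty":0.02,"tz":0.0,"rz":-0.48},{"jaw":0,"tx":-0.43,"ty":0.01,"tz":0.0,"rz":-0.52},{"jaw":0,"tx":-0.45,"ty":0.02,"tz":0.0,"rz":-0.56},{"jaw":0,"tx":-0.49,"ty":0.02,"tz":0.0,"rz":-0.61},{"jaw":0,"tx":-0.53,"ty":0.02,"tz":0.0,"rz":-0.65},{"jaw":0,"tx":-0.55,"ty":0.03,"tz":0.0,"rz":-0.69},{"jaw":0,"tx":-0.6,"ty":0.03,"tz":0.0,"rz":-0.73},{"jaw":0,"tx":-0.62,"ty":0.03,"tz":0.0,"rz":-0.77},{"jaw":0,"tx":-0.66,"ty":0.03,"tz":0.0,"rz":-0.82}]
[{"jaw":1,"tx":-0.67,"ty":0.04,"tz":0.0,"rz":-0.83},{"jaw":1,"tx":-0.68,"ty":0.03,"tz":0.0,"rz":-0.84},{"jaw":1,"tx":-0.67,"ty":0.04,"tz":0.0,"rz":-0.83},{"jaw":1,"tx":-0.68,"ty":0.04,"tz":0.0,"rz":-0.84},{"jaw":1,"tx":-0.68,"ty":0.03,"tz":-0.95,"rz":-0.83},{"jaw":1,"tx":-0.67,"ty":0.04,"tz":-0.95,"rz":-0.84},{"jaw":1,"tx":-0.68,"ty":0.03,"tz":-0.95,"rz":-0.83},{"jaw":1,"tx":-0.67,"ty":0.04,"tz":-0.95,"rz":-0.84},{"jaw":1,"tx":-0.68,"ty":0.04,"tz":-0.95,"rz":-0.84},{"jaw":1,"tx":-0.67,"ty":0.03,"tz":-0.95,"rz":-0.83}]
end [ 0.4265 -0.1731  0.2521] 2.46
```

```bash
python3 - <<'E'
from h import *; from pl import *
hub=np.array([.581,-.1675]);p0=np.array([.6005,-.0116,.1381]);a0=-97.8
r=.1545;f0=np.radians(82.8)
w=1.12;T=20/12;al=w/T
W=[]
for k in range(1,31):
    t=k/12
    th=.5*al*t*t if t<=T else .5*w*T+w*(t-T)
    jaw=0 if k<=20 else 1
    z=.1381+max(0,min(k-24,6))*.02*.95
    W.append([*(hub+r*np.array([np.cos(f0+th),np.sin(f0+th)])),z,a0+np.degrees(th),jaw])
plan(p0,a0,W)
E
```

```text
[{"jaw":0,"tx":-0.01,"ty":0.13,"tz":0.0,"rz":-0.02},{"jaw":0,"tx":-0.05,"ty":0.0,"tz":0.0,"rz":-0.07},{"jaw":0,"tx":-0.09,"ty":0.0,"tz":0.0,"rz":-0.11},{"jaw":0,"tx":-0.13,"ty":0.01,"tz":0.0,"rz":-0.16},{"jaw":0,"tx":-0.16,"ty":-0.0,"tz":0.0,"rz":-0.2},{"jaw":0,"tx":-0.2,"ty":0.0,"tz":0.0,"rz":-0.24},{"jaw":0,"tx":-0.23,"ty":0.01,"tz":0.0,"rz":-0.29},{"jaw":0,"tx":-0.27,"ty":0.01,"tz":0.0,"rz":-0.34},{"jaw":0,"tx":-0.31,"ty":0.01,"tz":0.0,"rz":-0.37},{"jaw":0,"tx":-0.34,"ty":0.01,"tz":0.0,"rz":-0.43}]
[{"jaw":0,"tx":-0.38,"ty":0.01,"tz":0.0,"rz":-0.47},{"jaw":0,"tx":-0.41,"ty":0.02,"tz":0.0,"rz":-0.51},{"jaw":0,"tx":-0.45,"ty":0.01,"tz":0.0,"rz":-0.56},{"jaw":0,"tx":-0.49,"ty":0.02,"tz":0.0,"rz":-0.6},{"jaw":0,"tx":-0.52,"ty":0.03,"tz":0.0,"rz":-0.64},{"jaw":0,"tx":-0.56,"ty":0.02,"tz":0.0,"rz":-0.69},{"jaw":0,"tx":-0.59,"ty":0.03,"tz":0.0,"rz":-0.74},{"jaw":0,"tx":-0.63,"ty":0.03,"tz":0.0,"rz":-0.78},{"jaw":0,"tx":-0.67,"ty":0.04,"tz":0.0,"rz":-0.82},{"jaw":0,"tx":-0.7,"ty":0.04,"tz":0.0,"rz":-0.87}]
[{"jaw":1,"tx":-0.72,"ty":0.04,"tz":0.0,"rz":-0.89},{"jaw":1,"tx":-0.72,"ty":0.04,"tz":0.0,"rz":-0.9},{"jaw":1,"tx":-0.72,"ty":0.04,"tz":0.0,"rz":-0.89},{"jaw":1,"tx":-0.72,"ty":0.04,"tz":0.0,"rz":-0.89},{"jaw":1,"tx":-0.72,"ty":0.04,"tz":-0.95,"rz":-0.89},{"jaw":1,"tx":-0.72,"ty":0.05,"tz":-0.95,"rz":-0.89},{"jaw":1,"tx":-0.72,"ty":0.04,"tz":-0.95,"rz":-0.89},{"jaw":1,"tx":-0.72,"ty":0.04,"tz":-0.95,"rz":-0.89},{"jaw":1,"tx":-0.72,"ty":0.04,"tz":-0.95,"rz":-0.89},{"jaw":1,"tx":-0.72,"ty":0.04,"tz":-0.95,"rz":-0.9}]
end [ 0.4287 -0.1937  0.2521] 9.18
```

Emit:
send_rows(
  targets=[
    {"jaw": 0, "tx": -0.01, "ty": 0.13, "tz": 0, "rx": 0, "ry": 0, "rz": -0.02},
    {"jaw": 0, "tx": -0.05, "ty": 0, "tz": 0, "rx": 0, "ry": 0, "rz": -0.07},
    {"jaw": 0, "tx": -0.09, "ty": 0, "tz": 0, "rx": 0, "ry": 0, "rz": -0.11},
    {"jaw": 0, "tx": -0.13, "ty": 0.01, "tz": 0, "rx": 0, "ry": 0, "rz": -0.16},
    {"jaw": 0, "tx": -0.16, "ty": 0, "tz": 0, "rx": 0, "ry": 0, "rz": -0.2},
    {"jaw": 0, "tx": -0.2, "ty": 0, "tz": 0, "rx": 0, "ry": 0, "rz": -0.24},
    {"jaw": 0, "tx": -0.23, "ty": 0.01, "tz": 0, "rx": 0, "ry": 0, "rz": -0.29},
    {"jaw": 0, "tx": -0.27, "ty": 0.01, "tz": 0, "rx": 0, "ry": 0, "rz": -0.34},
    {"jaw": 0, "tx": -0.31, "ty": 0.01, "tz": 0, "rx": 0, "ry": 0, "rz": -0.37},
    {"jaw": 0, "tx": -0.34, "ty": 0.01, "tz": 0, "rx": 0, "ry": 0, "rz": -0.43},
  ],
)

```text
time_s: 6.4
position: [0.5645, -0.0145, 0.1385]
ee_rot: [[0.995, 0.1, 0.001], [0.1, -0.995, -0.001], [0.001, 0.001, -1.0]]
wrist_force: [-0.7, -5.4, 5.2]
grip_width: 0.0091
gripper_force: 20.2
```

Emit:
send_rows(
  targets=[
    {"jaw": 0, "tx": -0.38, "ty": 0.01, "tz": 0, "rx": 0, "ry": 0, "rz": -0.47},
    {"jaw": 0, "tx": -0.41, "ty": 0.02, "tz": 0, "rx": 0, "ry": 0, "rz": -0.51},
    {"jaw": 0, "tx": -0.45, "ty": 0.01, "tz": 0, "rx": 0, "ry": 0, "rz": -0.56},
    {"jaw": 0, "tx": -0.49, "ty": 0.02, "tz": 0, "rx": 0, "ry": 0, "rz": -0.6},
    {"jaw": 0, "tx": -0.52, "ty": 0.03, "tz": 0, "rx": 0, "ry": 0, "rz": -0.64},
    {"jaw": 0, "tx": -0.56, "ty": 0.02, "tz": 0, "rx": 0, "ry": 0, "rz": -0.69},
    {"jaw": 0, "tx": -0.59, "ty": 0.03, "tz": 0, "rx": 0, "ry": 0, "rz": -0.74},
    {"jaw": 0, "tx": -0.63, "ty": 0.03, "tz": 0, "rx": 0, "ry": 0, "rz": -0.78},
    {"jaw": 0, "tx": -0.67, "ty": 0.04, "tz": 0, "rx": 0, "ry": 0, "rz": -0.82},
    {"jaw": 0, "tx": -0.7, "ty": 0.04, "tz": 0, "rx": 0, "ry": 0, "rz": -0.87},
  ],
)

```text
time_s: 7.23
position: [0.4704, -0.0613, 0.1385]
ee_rot: [[0.695, 0.719, 0.005], [0.719, -0.695, -0.0], [0.003, 0.004, -1.0]]
wrist_force: [3.2, -5.6, 0.3]
grip_width: 0.0091
gripper_force: 20.6
```

Emit:
send_rows(
  targets=[
    {"jaw": 1, "tx": -0.72, "ty": 0.04, "tz": 0, "rx": 0, "ry": 0, "rz": -0.89},
    {"jaw": 1, "tx": -0.72, "ty": 0.04, "tz": 0, "rx": 0, "ry": 0, "rz": -0.9},
    {"jaw": 1, "tx": -0.72, "ty": 0.04, "tz": 0, "rx": 0, "ry": 0, "rz": -0.89},
    {"jaw": 1, "tx": -0.72, "ty": 0.04, "tz": 0, "rx": 0, "ry": 0, "rz": -0.89},
    {"jaw": 1, "tx": -0.72, "ty": 0.04, "tz": -0.95, "rx": 0, "ry": 0, "rz": -0.89},
    {"jaw": 1, "tx": -0.72, "ty": 0.05, "tz": -0.95, "rx": 0, "ry": 0, "rz": -0.89},
    {"jaw": 1, "tx": -0.72, "ty": 0.04, "tz": -0.95, "rx": 0, "ry": 0, "rz": -0.89},
    {"jaw": 1, "tx": -0.72, "ty": 0.04, "tz": -0.95, "rx": 0, "ry": 0, "rz": -0.89},
    {"jaw": 1, "tx": -0.72, "ty": 0.04, "tz": -0.95, "rx": 0, "ry": 0, "rz": -0.89},
    {"jaw": 1, "tx": -0.72, "ty": 0.04, "tz": -0.95, "rx": 0, "ry": 0, "rz": -0.9},
  ],
)

```text
time_s: 8.07
position: [0.4281, -0.192, 0.2519]
ee_rot: [[-0.168, 0.986, -0.001], [0.986, 0.168, 0.002], [0.003, -0.001, -1.0]]
wrist_force: [0.2, -1.0, -0.3]
grip_width: 0.0855
gripper_force: 0.0
```

```bash
cat > track.py <<'E'
from h import *
from scipy.optimize import minimize_scalar
# board frame at angle 0 = world axes at start, per-camera hub offsets (bias of each camera)
HUB=np.array([.581,-.1675])
OFF={'top':np.array([.0005,.001]),'side':np.array([-.0005,.0032])}   # camera minus true
C0={n:(np.array(c)-OFF['top']-HUB) for n,c in dict(carafe=(.6985,-.1555),sugar=(.4747,-.1995),salt=(.4957,-.1137)).items()}
RAD=dict(carafe=.041,sugar=.034,salt=.029); ZM=dict(carafe=.112,sugar=.098,salt=.085)
def cost(th,q,z):
    c,s=np.cos(-th),np.sin(-th);b=q@np.array([[c,s],[-s,c]])
    e=np.full(len(b),.02)
    for n in C0:
        d=np.hypot(*(b-C0[n]).T)-RAD[n]
        side=z<ZM[n]; dd=np.where(side,abs(d),np.maximum(d,0)); dd[z>.13]=.02 if n!='carafe' else dd[z>.13]
        e=np.minimum(e,dd)
    ax=np.array([np.cos(np.radians(172.2)),np.sin(np.radians(172.2))]);nm=np.array([-ax[1],ax[0]])
    u,v=b@ax,b@nm
    d=np.hypot(np.maximum(abs(u)-.05,0),np.maximum(abs(abs(v)-.154)-.005,0));e=np.minimum(e,d)
    return np.mean(np.minimum(e,.012))
def measure(c,guess=None,span=None):
    t=ctrl.get_obs()['time_s']; im,X,uv=cloud(c)
    q=X[:,:2]-HUB-OFF[c]; r=np.hypot(*q.T); k=(r<.172)&(r>.055)&(X[:,2]>.055)&(X[:,2]<.118)
    q,z=q[k],X[k,2]
    g=np.arange(0,360,2.) if guess is None else np.arange(guess-span,guess+span,2.)
    f=lambda a:cost(np.radians(a),q,z)
    v=[f(a) for a in g];b=g[int(np.argmin(v))]
    s=minimize_scalar(f,bounds=(b-3,b+3),method='bounded')
    return t,s.x,s.fun,len(q),im
E
python3 - <<'E'
from track import *
for i in range(2):
  for c in('top','side'):
    t,a,f,n,im=measure(c);print(c,round(t,4),round(a,2),round(f,5),n)
    if i==0: save('rel_'+c,im)
o=ctrl.get_obs();print(o['time_s'],np.round(o['position'],4),np.round(o['joints'],1),o['grip_width'])
E
```

```text
top 8.0667 101.28 0.00087 1394
side 8.1167 104.31 0.00241 1447
top 8.1667 106.85 0.00093 1406
side 8.2167 110.44 0.00249 1304
8.2667 [ 0.4287 -0.1922  0.2515] [ 54.    8.6 -36.9 117.1   6.1  56.2  23.2] 0.08511726679074642
```

```bash
cat > fol.py <<'E'
import sys,json,os
from track import *; from pl import *
from scipy.optimize import curve_fit
from scipy.integrate import solve_ivp
S=json.load(open('st.json')) if os.path.exists('st.json') else dict(m=[[8.0667,101.28],[8.1167,104.31],[8.1667,106.85],[8.2167,110.44]],p=[.4287,-.1937,.2521],a=9.18)
T0=8.0667;k1,k2=.046,.0154
def model(t,th0,w0):
    s=np.asarray(t)-T0; w0=np.radians(w0); wi=k2/k1
    return th0+np.degrees((w0+wi)*(1-np.exp(-k1*s))/k1-wi*s)
def fit():
    m=np.array(S['m']);return curve_fit(model,m[:,0],m[:,1],p0=[101,58])[0]
def look(c='top'):
    if len(S['m'])>0:
        pr=fit(); g=model(ctrl.get_obs()['time_s'],*pr)
    t,a,f,n,im=measure(c,g,16); S['m'].append([t,a]); q=fit()
    print('meas',round(t,3),round(a,2),'pred',round(float(g),2),'cost',round(f,5),n,'fit',q.round(2)); return im
r0=np.hypot(*C0['carafe']);f0=np.degrees(np.arctan2(*C0['carafe'][::-1]))
phi=lambda t:f0+model(t,*fit())          # carafe angle, unwrapped deg
pos=lambda ang,r=r0:HUB+r*np.array([np.cos(np.radians(ang)),np.sin(np.radians(ang))])
def out(W):
    global S
    rows,p,a=plan(S['p'],S['a'],W,show=False)
    for q in rows: print('{"jaw":%g,"tx":%g,"ty":%g,"tz":%g,"rx":0,"ry":0,"rz":%g},'%tuple(q[k]+0 for k in('jaw','tx','ty','tz','rz')))
    S['p'],S['a']=list(map(float,p)),float(a); json.dump(S,open('st.json','w')); print('end',p.round(4),round(a,2))
E
python3 - <<'E'
from fol import *
print(r0,f0); look(); t0=ctrl.get_obs()['time_s'];ps0=189.2;T=1.75
p1=phi(t0);g0=ps0-p1;v=-(phi(t0+.1)-p1)/.1;print('gap',g0,v,t0)
def g(s):
    u=min(s/T,1);return g0*(2*u**3-3*u*u+1)+v*T*(u**3-2*u*u+u)
W=[]
for k in range(1,11):
    s=k/12;psi=phi(t0+s)+g(s);e=k/10;e=e*e*(3-2*e)
    W.append([*pos(psi,.1545+(r0-.1545)*e),.2521+(.266-.2521)*e,psi-180,1]);
print('gapend',g(10/12),'carafe',phi(t0+10/12)); S['plan']=[t0,g0,v,T]
out(W)
E
```

```text
0.11751595636338082 5.370994695535706
meas 8.267 112.48 pred 113.2 cost 0.00099 1435 fit [101.36  57.41]
gap 68.22942277087725 -56.35822577906836 8.3167
gapend 23.66349457716712 carafe 166.88664998562197
{"jaw":1,"tx":0.08,"ty":0.05,"tz":-0.02,"rx":0,"ry":0,"rz":0},
{"jaw":1,"tx":0,"ty":0.14,"tz":-0.05,"rx":0,"ry":0,"rz":0.01},
{"jaw":1,"tx":0.01,"ty":0.21,"tz":-0.08,"rx":0,"ry":0,"rz":0},
{"jaw":1,"tx":0,"ty":0.25,"tz":-0.09,"rx":0,"ry":0,"rz":0.01},
{"jaw":1,"tx":0,"ty":0.28,"tz":-0.11,"rx":0,"ry":0,"rz":0},
{"jaw":1,"tx":0,"ty":0.27,"tz":-0.1,"rx":0,"ry":0,"rz":-0.01},
{"jaw":1,"tx":-0.02,"ty":0.25,"tz":-0.09,"rx":0,"ry":0,"rz":-0.03},
{"jaw":1,"tx":-0.03,"ty":0.21,"tz":-0.08,"rx":0,"ry":0,"rz":-0.04},
{"jaw":1,"tx":-0.04,"ty":0.14,"tz":-0.06,"rx":0,"ry":0,"rz":-0.07},
{"jaw":1,"tx":-0.06,"ty":0.05,"tz":-0.02,"rx":0,"ry":0,"rz":-0.1},
end [ 0.4654 -0.189   0.2661] 10.56
```

Emit:
send_rows(
  targets=[
    {"jaw": 1, "tx": 0.08, "ty": 0.05, "tz": -0.02, "rx": 0, "ry": 0, "rz": 0},
    {"jaw": 1, "tx": 0, "ty": 0.14, "tz": -0.05, "rx": 0, "ry": 0, "rz": 0.01},
    {"jaw": 1, "tx": 0.01, "ty": 0.21, "tz": -0.08, "rx": 0, "ry": 0, "rz": 0},
    {"jaw": 1, "tx": 0, "ty": 0.25, "tz": -0.09, "rx": 0, "ry": 0, "rz": 0.01},
    {"jaw": 1, "tx": 0, "ty": 0.28, "tz": -0.11, "rx": 0, "ry": 0, "rz": 0},
    {"jaw": 1, "tx": 0, "ty": 0.27, "tz": -0.1, "rx": 0, "ry": 0, "rz": -0.01},
    {"jaw": 1, "tx": -0.02, "ty": 0.25, "tz": -0.09, "rx": 0, "ry": 0, "rz": -0.03},
    {"jaw": 1, "tx": -0.03, "ty": 0.21, "tz": -0.08, "rx": 0, "ry": 0, "rz": -0.04},
    {"jaw": 1, "tx": -0.04, "ty": 0.14, "tz": -0.06, "rx": 0, "ry": 0, "rz": -0.07},
    {"jaw": 1, "tx": -0.06, "ty": 0.05, "tz": -0.02, "rx": 0, "ry": 0, "rz": -0.1},
  ],
)

```text
time_s: 9.15
position: [0.4663, -0.1889, 0.2664]
ee_rot: [[-0.185, 0.983, 0.001], [0.983, 0.185, 0.0], [-0.0, 0.001, -1.0]]
wrist_force: [1.2, 0.1, 0.3]
grip_width: 0.0853
gripper_force: 0.0
```

```bash
python3 - <<'E'
from fol import *
look(); o=ctrl.get_obs();t0=o['time_s'];print(np.round(o['position'],4))
d=np.array(S['p'][:2])-HUB;ps0=np.degrees(np.arctan2(d[1],d[0]))%360;p1=phi(t0);g0=ps0-p1;T=8/12;v=(g0/T)*-1.
print('gap',g0,'carafe',p1)
W=[]
for k in range(1,11):
    s=k/12;u=min(s/T,1);g=g0*(2*u**3-3*u*u+1)+v*T*(u**3-2*u*u+u)
    psi=phi(t0+s)+g
    W.append([*pos(psi),.266,min(psi-180,90),1])
out(W)
E
```

```text
meas 9.15 161.07 pred 161.51 cost 0.00139 1365 fit [101.4   56.96]
[ 0.4662 -0.1893  0.2664]
gap 21.41963769912482 carafe 169.1082075567672
{"jaw":1,"tx":-0.15,"ty":0,"tz":0,"rx":0,"ry":0,"rz":-0.24},
{"jaw":1,"tx":-0.1,"ty":0,"tz":0,"rx":0,"ry":0,"rz":-0.16},
{"jaw":1,"tx":-0.08,"ty":0,"tz":0,"rx":0,"ry":0,"rz":-0.14},
{"jaw":1,"tx":-0.09,"ty":0.01,"tz":0,"rx":0,"ry":0,"rz":-0.14},
{"jaw":1,"tx":-0.12,"ty":0,"tz":0,"rx":0,"ry":0,"rz":-0.2},
{"jaw":1,"tx":-0.18,"ty":0,"tz":0,"rx":0,"ry":0,"rz":-0.29},
{"jaw":1,"tx":-0.27,"ty":0,"tz":0,"rx":0,"ry":0,"rz":-0.43},
{"jaw":1,"tx":-0.37,"ty":0.02,"tz":0,"rx":0,"ry":0,"rz":-0.6},
{"jaw":1,"tx":-0.43,"ty":0.01,"tz":0,"rx":0,"ry":0,"rz":-0.71},
{"jaw":1,"tx":-0.43,"ty":0.02,"tz":0,"rx":0,"ry":0,"rz":-0.7},
end [ 0.4816 -0.2301  0.2661] 32.22
```

Emit:
send_rows(
  targets=[
    {"jaw": 1, "tx": -0.15, "ty": 0, "tz": 0, "rx": 0, "ry": 0, "rz": -0.24},
    {"jaw": 1, "tx": -0.1, "ty": 0, "tz": 0, "rx": 0, "ry": 0, "rz": -0.16},
    {"jaw": 1, "tx": -0.08, "ty": 0, "tz": 0, "rx": 0, "ry": 0, "rz": -0.14},
    {"jaw": 1, "tx": -0.09, "ty": 0.01, "tz": 0, "rx": 0, "ry": 0, "rz": -0.14},
    {"jaw": 1, "tx": -0.12, "ty": 0, "tz": 0, "rx": 0, "ry": 0, "rz": -0.2},
    {"jaw": 1, "tx": -0.18, "ty": 0, "tz": 0, "rx": 0, "ry": 0, "rz": -0.29},
    {"jaw": 1, "tx": -0.27, "ty": 0, "tz": 0, "rx": 0, "ry": 0, "rz": -0.43},
    {"jaw": 1, "tx": -0.37, "ty": 0.02, "tz": 0, "rx": 0, "ry": 0, "rz": -0.6},
    {"jaw": 1, "tx": -0.43, "ty": 0.01, "tz": 0, "rx": 0, "ry": 0, "rz": -0.71},
    {"jaw": 1, "tx": -0.43, "ty": 0.02, "tz": 0, "rx": 0, "ry": 0, "rz": -0.7},
  ],
)

```text
time_s: 10.03
position: [0.4816, -0.2306, 0.2661]
ee_rot: [[-0.537, 0.844, -0.0], [0.844, 0.537, -0.0], [-0.0, -0.0, -1.0]]
wrist_force: [-0.2, 0.2, 1.1]
grip_width: 0.0853
gripper_force: 0.0
```

```bash
cat > step.py <<'E'
from fol import *
# one following step: look, optional wrist check of the neck, 10 rows travelling along
import sys
wr='w' in sys.argv[1:]
amax=90
look()
if wr:
    o=ctrl.get_obs();tw=o['time_s']; im,X,uv=cloud('wrist')
    e=pos(phi(tw)); q=X[(np.hypot(*(X[:,:2]-e).T)<.026)&(X[:,2]>.19)&(X[:,2]<.262)]
    np.savez('wr.npz',X=X,im=im); print('wrist neck pts',len(q),q.mean(0).round(4) if len(q) else '', 'expected',e.round(4),'tcp',np.round(o['position'],4)); save('wr%d'%int(tw*100),im)
o=ctrl.get_obs();t0=o['time_s'];print('t0',round(t0,3),'carafe',phi(t0).round(1),'tool',np.round(o['position'],4),'F',np.round(o['wrist_force'],1))
out([[*pos(phi(t0+k/12)),.266,min(max(S['a'],phi(t0+k/12)-180),amax),1] for k in range(1,11)])
E
python3 step.py w
```

```text
meas 10.033 206.4 pred 206.84 cost 0.00117 1514 fit [101.44  56.75]
wrist neck pts 8950 [ 0.4835 -0.2242  0.2351] expected [ 0.484  -0.2338] tcp [ 0.4823 -0.2326  0.2662]
t0 10.133 carafe 216.9 tool [ 0.4819 -0.2317  0.2661] F [-0.2  0.4  0.2]
{"jaw":1,"tx":-0.9,"ty":0.07,"tz":0,"rx":0,"ry":0,"rz":-1},
{"jaw":1,"tx":-0.42,"ty":0.03,"tz":0,"rx":0,"ry":0,"rz":-1},
{"jaw":1,"tx":-0.42,"ty":0.02,"tz":0,"rx":0,"ry":0,"rz":-0.84},
{"jaw":1,"tx":-0.42,"ty":0.02,"tz":0,"rx":0,"ry":0,"rz":-0.68},
{"jaw":1,"tx":-0.42,"ty":0.01,"tz":0,"rx":0,"ry":0,"rz":-0.67},
{"jaw":1,"tx":-0.41,"ty":0.02,"tz":0,"rx":0,"ry":0,"rz":-0.67},
{"jaw":1,"tx":-0.41,"ty":0.01,"tz":0,"rx":0,"ry":0,"rz":-0.67},
{"jaw":1,"tx":-0.41,"ty":0.02,"tz":0,"rx":0,"ry":0,"rz":-0.67},
{"jaw":1,"tx":-0.41,"ty":0.01,"tz":0,"rx":0,"ry":0,"rz":-0.66},
{"jaw":1,"tx":-0.4,"ty":0.02,"tz":0,"rx":0,"ry":0,"rz":-0.66},
end [ 0.5552 -0.2821  0.2661] 77.34
```

```bash
cat > wfit.py <<'E'
import numpy as np
from scipy.optimize import least_squares
def wfit(X,e):
    q=X[(np.hypot(*(X[:,:2]-e).T)<.03)&(X[:,2]>.195)&(X[:,2]<.232)]
    s=least_squares(lambda p:np.hypot(q[:,0]-p[0],q[:,1]-p[1])-.015,e,loss='soft_l1',f_scale=.001)
    l=X[(np.hypot(*(X[:,:2]-s.x).T)<.02)&(X[:,2]>.2)]
    print('wrist neck',len(q),s.x.round(4),'res',np.abs(s.fun).mean().round(4),'minus exp',(s.x-e).round(4),'zmax',np.percentile(l[:,2],99).round(4))
    return s.x
if __name__=='__main__':
    from track import HUB
    d=np.load('wr.npz');x=wfit(d['X'],np.array([.484,-.2338]));print(np.hypot(*(x-HUB)),np.degrees(np.arctan2(*(x-HUB)[::-1]))%360)
E
python3 wfit.py; sed -i 's/; save(.wr%d.*$/; from wfit import wfit; x=wfit(X,e); d=x-HUB; print("r",np.hypot(*d).round(4),"ang err",(np.degrees(np.arctan2(d[1],d[0]))-phi(tw)+180)%360-180); save("wr%d"%int(tw*100),im)/' step.py; ls pics
```

```text
wrist neck 2773 [ 0.4893 -0.2325] res 0.0002 minus exp [0.0053 0.0013] zmax 0.2795
0.11235941739731815 215.33175109160257
crop.png
grip.png
rel_side.png
rel_top.png
side0.png
top0.png
wr1008.png
```

View pics/wr1008.png

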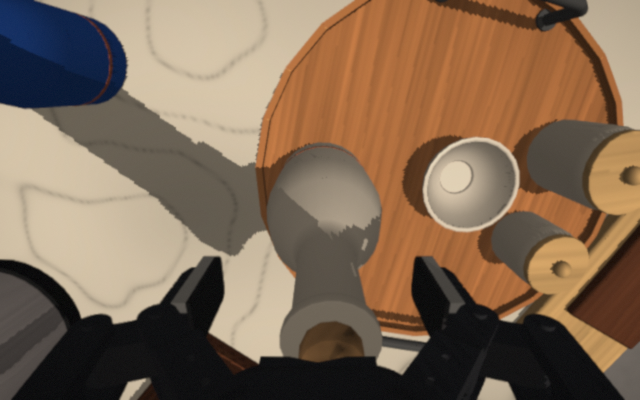

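The wrist view shows the neck and cork at about (332,335) between the open fingers (210 and 430, row 280). It is untouched and about 5 mm off-centre toward the hub. I correct the hub x by 2 mm and re-plan this step.

```bash
sed -i 's/HUB=np.array(\[.581,/HUB=np.array([.583,/' track.py; python3 - <<'E'
from fol import *
S['p']=[.4816,-.2301,.2661];S['a']=32.22;t0=ctrl.get_obs()['time_s'];print(t0,r0,f0,phi(t0))
out([[*pos(phi(t0+k/12)),.266,min(max(32.22,phi(t0+k/12)-180),90),1] for k in range(1,11)])
E
```

```text
10.1333 0.11552488909321672 5.46384281323664 216.96065157339763
{"jaw":1,"tx":-0.95,"ty":0.25,"tz":0,"rx":0,"ry":0,"rz":-1},
{"jaw":1,"tx":-0.41,"ty":0.04,"tz":0,"rx":0,"ry":0,"rz":-1},
{"jaw":1,"tx":-0.41,"ty":0.02,"tz":0,"rx":0,"ry":0,"rz":-0.85},
{"jaw":1,"tx":-0.41,"ty":0.01,"tz":0,"rx":0,"ry":0,"rz":-0.68},
{"jaw":1,"tx":-0.41,"ty":0.02,"tz":0,"rx":0,"ry":0,"rz":-0.68},
{"jaw":1,"tx":-0.41,"ty":0.01,"tz":0,"rx":0,"ry":0,"rz":-0.67},
{"jaw":1,"tx":-0.4,"ty":0.02,"tz":0,"rx":0,"ry":0,"rz":-0.67},
{"jaw":1,"tx":-0.41,"ty":0.01,"tz":0,"rx":0,"ry":0,"rz":-0.66},
{"jaw":1,"tx":-0.4,"ty":0.01,"tz":0,"rx":0,"ry":0,"rz":-0.67},
{"jaw":1,"tx":-0.39,"ty":0.02,"tz":0,"rx":0,"ry":0,"rz":-0.65},
end [ 0.5578 -0.2802  0.2661] 77.4
```

Emit:
send_rows(
  targets=[
    {"jaw": 1, "tx": -0.95, "ty": 0.25, "tz": 0, "rx": 0, "ry": 0, "rz": -1},
    {"jaw": 1, "tx": -0.41, "ty": 0.04, "tz": 0, "rx": 0, "ry": 0, "rz": -1},
    {"jaw": 1, "tx": -0.41, "ty": 0.02, "tz": 0, "rx": 0, "ry": 0, "rz": -0.85},
    {"jaw": 1, "tx": -0.41, "ty": 0.01, "tz": 0, "rx": 0, "ry": 0, "rz": -0.68},
    {"jaw": 1, "tx": -0.41, "ty": 0.02, "tz": 0, "rx": 0, "ry": 0, "rz": -0.68},
    {"jaw": 1, "tx": -0.41, "ty": 0.01, "tz": 0, "rx": 0, "ry": 0, "rz": -0.67},
    {"jaw": 1, "tx": -0.4, "ty": 0.02, "tz": 0, "rx": 0, "ry": 0, "rz": -0.67},
    {"jaw": 1, "tx": -0.41, "ty": 0.01, "tz": 0, "rx": 0, "ry": 0, "rz": -0.66},
    {"jaw": 1, "tx": -0.4, "ty": 0.01, "tz": 0, "rx": 0, "ry": 0, "rz": -0.67},
    {"jaw": 1, "tx": -0.39, "ty": 0.02, "tz": 0, "rx": 0, "ry": 0, "rz": -0.65},
  ],
)

```text
time_s: 10.97
position: [0.5578, -0.2801, 0.2659]
ee_rot: [[-0.976, 0.217, -0.001], [0.217, 0.976, 0.0], [0.001, 0.0, -1.0]]
wrist_force: [-0.2, 0.5, 0.9]
grip_width: 0.0855
gripper_force: 0.0
```

```bash
python3 step.py w
```

```text
meas 10.967 252.04 pred 251.97 cost 0.00051 1583 fit [101.43  56.77]
wrist neck pts 9158 [ 0.5534 -0.2778  0.2357] expected [ 0.5626 -0.2812] tcp [ 0.5592 -0.2802  0.266 ]
wrist neck 2746 [ 0.5631 -0.2799] res 0.0002 minus exp [0.0005 0.0013] zmax 0.2795
r 0.1142 ang err 0.12492149870899993
t0 11.067 carafe 262.2 tool [ 0.5585 -0.2798  0.266 ] F [ 0.  -1.5 -0.9]
{"jaw":1,"tx":-0.87,"ty":0.06,"tz":0,"rx":0,"ry":0,"rz":-1},
{"jaw":1,"tx":-0.4,"ty":0.03,"tz":0,"rx":0,"ry":0,"rz":-1},
{"jaw":1,"tx":-0.38,"ty":0.02,"tz":0,"rx":0,"ry":0,"rz":-0.1},
{"jaw":1,"tx":-0.39,"ty":0.04,"tz":0,"rx":0,"ry":0,"rz":0},
{"jaw":1,"tx":-0.38,"ty":0.07,"tz":0,"rx":0,"ry":0,"rz":0},
{"jaw":1,"tx":-0.37,"ty":0.08,"tz":0,"rx":0,"ry":0,"rz":0},
{"jaw":1,"tx":-0.37,"ty":0.12,"tz":0,"rx":0,"ry":0,"rz":0},
{"jaw":1,"tx":-0.35,"ty":0.13,"tz":0,"rx":0,"ry":0,"rz":0},
{"jaw":1,"tx":-0.34,"ty":0.16,"tz":0,"rx":0,"ry":0,"rz":0},
{"jaw":1,"tx":-0.33,"ty":0.18,"tz":0,"rx":0,"ry":0,"rz":0},
end [ 0.6412 -0.2672  0.2661] 90.0
```

Emit:
send_rows(
  targets=[
    {"jaw": 1, "tx": -0.87, "ty": 0.06, "tz": 0, "rx": 0, "ry": 0, "rz": -1},
    {"jaw": 1, "tx": -0.4, "ty": 0.03, "tz": 0, "rx": 0, "ry": 0, "rz": -1},
    {"jaw": 1, "tx": -0.38, "ty": 0.02, "tz": 0, "rx": 0, "ry": 0, "rz": -0.1},
    {"jaw": 1, "tx": -0.39, "ty": 0.04, "tz": 0, "rx": 0, "ry": 0, "rz": 0},
    {"jaw": 1, "tx": -0.38, "ty": 0.07, "tz": 0, "rx": 0, "ry": 0, "rz": 0},
    {"jaw": 1, "tx": -0.37, "ty": 0.08, "tz": 0, "rx": 0, "ry": 0, "rz": 0},
    {"jaw": 1, "tx": -0.37, "ty": 0.12, "tz": 0, "rx": 0, "ry": 0, "rz": 0},
    {"jaw": 1, "tx": -0.35, "ty": 0.13, "tz": 0, "rx": 0, "ry": 0, "rz": 0},
    {"jaw": 1, "tx": -0.34, "ty": 0.16, "tz": 0, "rx": 0, "ry": 0, "rz": 0},
    {"jaw": 1, "tx": -0.33, "ty": 0.18, "tz": 0, "rx": 0, "ry": 0, "rz": 0},
  ],
)

```text
time_s: 11.9
position: [0.642, -0.2667, 0.2661]
ee_rot: [[-1.0, 0.0, -0.0], [0.0, 1.0, 0.0], [0.0, 0.0, -1.0]]
wrist_force: [-0.1, -0.3, 0.6]
grip_width: 0.0854
gripper_force: 0.0
```

```bash
python3 step.py
```

```text
meas 11.9 294.09 pred 294.83 cost 0.0003 1551 fit [101.49  56.64]
t0 11.95 carafe 302.1 tool [ 0.6432 -0.265   0.2662] F [1.3 1.5 0.5]
{"jaw":1,"tx":-0.47,"ty":0.3,"tz":0,"rx":0,"ry":0,"rz":0},
{"jaw":1,"tx":-0.29,"ty":0.23,"tz":0,"rx":0,"ry":0,"rz":0},
{"jaw":1,"tx":-0.27,"ty":0.24,"tz":0,"rx":0,"ry":0,"rz":0},
{"jaw":1,"tx":-0.26,"ty":0.25,"tz":0,"rx":0,"ry":0,"rz":0},
{"jaw":1,"tx":-0.24,"ty":0.28,"tz":0,"rx":0,"ry":0,"rz":0},
{"jaw":1,"tx":-0.22,"ty":0.28,"tz":0,"rx":0,"ry":0,"rz":0},
{"jaw":1,"tx":-0.21,"ty":0.3,"tz":0,"rx":0,"ry":0,"rz":0},
{"jaw":1,"tx":-0.18,"ty":0.3,"tz":0,"rx":0,"ry":0,"rz":0},
{"jaw":1,"tx":-0.16,"ty":0.32,"tz":0,"rx":0,"ry":0,"rz":0},
{"jaw":1,"tx":-0.14,"ty":0.32,"tz":0,"rx":0,"ry":0,"rz":0},
end [ 0.69   -0.2108  0.2661] 90.0
```

Emit:
send_rows(
  targets=[
    {"jaw": 1, "tx": -0.47, "ty": 0.3, "tz": 0, "rx": 0, "ry": 0, "rz": 0},
    {"jaw": 1, "tx": -0.29, "ty": 0.23, "tz": 0, "rx": 0, "ry": 0, "rz": 0},
    {"jaw": 1, "tx": -0.27, "ty": 0.24, "tz": 0, "rx": 0, "ry": 0, "rz": 0},
    {"jaw": 1, "tx": -0.26, "ty": 0.25, "tz": 0, "rx": 0, "ry": 0, "rz": 0},
    {"jaw": 1, "tx": -0.24, "ty": 0.28, "tz": 0, "rx": 0, "ry": 0, "rz": 0},
    {"jaw": 1, "tx": -0.22, "ty": 0.28, "tz": 0, "rx": 0, "ry": 0, "rz": 0},
    {"jaw": 1, "tx": -0.21, "ty": 0.3, "tz": 0, "rx": 0, "ry": 0, "rz": 0},
    {"jaw": 1, "tx": -0.18, "ty": 0.3, "tz": 0, "rx": 0, "ry": 0, "rz": 0},
    {"jaw": 1, "tx": -0.16, "ty": 0.32, "tz": 0, "rx": 0, "ry": 0, "rz": 0},
    {"jaw": 1, "tx": -0.14, "ty": 0.32, "tz": 0, "rx": 0, "ry": 0, "rz": 0},
  ],
)

```text
time_s: 12.78
position: [0.6903, -0.2101, 0.2661]
ee_rot: [[-1.0, -0.0, -0.0], [-0.0, 1.0, 0.0], [0.0, 0.0, -1.0]]
wrist_force: [-0.7, -0.1, -0.4]
grip_width: 0.0856
gripper_force: 0.0
```

```bash
sed -i "s/m=np.array(S\['m'\]);/m=np.array(S['m'][-4:]);/" fol.py; python3 step.py w
```

```text
meas 12.783 331.5 pred 332.24 cost 0.00017 1595 fit [102.74  56.16]
wrist neck pts 10076 [ 0.6822 -0.2076  0.2379] expected [ 0.691  -0.2084] tcp [ 0.6909 -0.2077  0.2662]
wrist neck 2614 [ 0.6909 -0.2077] res 0.0002 minus exp [-0.0001  0.0008] zmax 0.2797
r 0.1151 ang err 0.3370919371011496
t0 12.883 carafe 341.3 tool [ 0.6906 -0.2081  0.2663] F [0.6 1.1 0.3]
{"jaw":1,"tx":-0.22,"ty":0.64,"tz":0,"rx":0,"ry":0,"rz":0},
{"jaw":1,"tx":-0.08,"ty":0.34,"tz":0,"rx":0,"ry":0,"rz":0},
{"jaw":1,"tx":-0.06,"ty":0.33,"tz":0,"rx":0,"ry":0,"rz":0},
{"jaw":1,"tx":-0.04,"ty":0.34,"tz":0,"rx":0,"ry":0,"rz":0},
{"jaw":1,"tx":-0.02,"ty":0.34,"tz":0,"rx":0,"ry":0,"rz":0},
{"jaw":1,"tx":0,"ty":0.33,"tz":0,"rx":0,"ry":0,"rz":0},
{"jaw":1,"tx":0.02,"ty":0.34,"tz":0,"rx":0,"ry":0,"rz":0},
{"jaw":1,"tx":0.03,"ty":0.33,"tz":0,"rx":0,"ry":0,"rz":0},
{"jaw":1,"tx":0.06,"ty":0.32,"tz":0,"rx":0,"ry":0,"rz":0},
{"jaw":1,"tx":0.07,"ty":0.32,"tz":0,"rx":0,"ry":0,"rz":0},
end [ 0.6948 -0.1382  0.2661] 90.0
```

Emit:
send_rows(
  targets=[
    {"jaw": 1, "tx": -0.22, "ty": 0.64, "tz": 0, "rx": 0, "ry": 0, "rz": 0},
    {"jaw": 1, "tx": -0.08, "ty": 0.34, "tz": 0, "rx": 0, "ry": 0, "rz": 0},
    {"jaw": 1, "tx": -0.06, "ty": 0.33, "tz": 0, "rx": 0, "ry": 0, "rz": 0},
    {"jaw": 1, "tx": -0.04, "ty": 0.34, "tz": 0, "rx": 0, "ry": 0, "rz": 0},
    {"jaw": 1, "tx": -0.02, "ty": 0.34, "tz": 0, "rx": 0, "ry": 0, "rz": 0},
    {"jaw": 1, "tx": 0, "ty": 0.33, "tz": 0, "rx": 0, "ry": 0, "rz": 0},
    {"jaw": 1, "tx": 0.02, "ty": 0.34, "tz": 0, "rx": 0, "ry": 0, "rz": 0},
    {"jaw": 1, "tx": 0.03, "ty": 0.33, "tz": 0, "rx": 0, "ry": 0, "rz": 0},
    {"jaw": 1, "tx": 0.06, "ty": 0.32, "tz": 0, "rx": 0, "ry": 0, "rz": 0},
    {"jaw": 1, "tx": 0.07, "ty": 0.32, "tz": 0, "rx": 0, "ry": 0, "rz": 0},
  ],
)

```text
time_s: 13.72
position: [0.6947, -0.1375, 0.2661]
ee_rot: [[-1.0, -0.0, -0.0], [-0.0, 1.0, -0.0], [0.0, -0.0, -1.0]]
wrist_force: [-0.3, -0.6, 0.2]
grip_width: 0.0855
gripper_force: 0.0
```

```bash
python3 step.py
```

```text
meas 13.717 368.63 pred 369.22 cost 0.00014 1555 fit [104.32  55.73]
t0 13.767 carafe 376.1 tool [ 0.6945 -0.1354  0.2662] F [-0.4  1.9  1.1]
{"jaw":1,"tx":0.14,"ty":0.44,"tz":0,"rx":0,"ry":0,"rz":0},
{"jaw":1,"tx":0.11,"ty":0.3,"tz":0,"rx":0,"ry":0,"rz":0},
{"jaw":1,"tx":0.13,"ty":0.29,"tz":0,"rx":0,"ry":0,"rz":0},
{"jaw":1,"tx":0.15,"ty":0.28,"tz":0,"rx":0,"ry":0,"rz":0},
{"jaw":1,"tx":0.16,"ty":0.27,"tz":0,"rx":0,"ry":0,"rz":0},
{"jaw":1,"tx":0.17,"ty":0.26,"tz":0,"rx":0,"ry":0,"rz":0},
{"jaw":1,"tx":0.18,"ty":0.25,"tz":0,"rx":0,"ry":0,"rz":0},
{"jaw":1,"tx":0.2,"ty":0.24,"tz":0,"rx":0,"ry":0,"rz":0},
{"jaw":1,"tx":0.21,"ty":0.23,"tz":0,"rx":0,"ry":0,"rz":0},
{"jaw":1,"tx":0.22,"ty":0.21,"tz":0,"rx":0,"ry":0,"rz":0},
end [ 0.6614 -0.0828  0.2661] 90.0
```

Emit:
send_rows(
  targets=[
    {"jaw": 1, "tx": 0.14, "ty": 0.44, "tz": 0, "rx": 0, "ry": 0, "rz": 0},
    {"jaw": 1, "tx": 0.11, "ty": 0.3, "tz": 0, "rx": 0, "ry": 0, "rz": 0},
    {"jaw": 1, "tx": 0.13, "ty": 0.29, "tz": 0, "rx": 0, "ry": 0, "rz": 0},
    {"jaw": 1, "tx": 0.15, "ty": 0.28, "tz": 0, "rx": 0, "ry": 0, "rz": 0},
    {"jaw": 1, "tx": 0.16, "ty": 0.27, "tz": 0, "rx": 0, "ry": 0, "rz": 0},
    {"jaw": 1, "tx": 0.17, "ty": 0.26, "tz": 0, "rx": 0, "ry": 0, "rz": 0},
    {"jaw": 1, "tx": 0.18, "ty": 0.25, "tz": 0, "rx": 0, "ry": 0, "rz": 0},
    {"jaw": 1, "tx": 0.2, "ty": 0.24, "tz": 0, "rx": 0, "ry": 0, "rz": 0},
    {"jaw": 1, "tx": 0.21, "ty": 0.23, "tz": 0, "rx": 0, "ry": 0, "rz": 0},
    {"jaw": 1, "tx": 0.22, "ty": 0.21, "tz": 0, "rx": 0, "ry": 0, "rz": 0},
  ],
)

```text
time_s: 14.6
position: [0.661, -0.0823, 0.2661]
ee_rot: [[-1.0, -0.0, 0.0], [-0.0, 1.0, 0.0], [-0.0, 0.0, -1.0]]
wrist_force: [1.0, 0.9, 0.4]
grip_width: 0.0856
gripper_force: 0.0
```

```bash
python3 step.py w
```

```text
meas 14.6 401.66 pred 401.72 cost 0.00027 1131 fit [104.54  55.68]
wrist neck pts 10464 [ 0.6505 -0.0806  0.2388] expected [ 0.6589 -0.0804] tcp [ 0.6602 -0.081   0.2662]
wrist neck 2539 [ 0.6586 -0.0806] res 0.0002 minus exp [-0.0003 -0.0002] zmax 0.2797
r 0.1152 ang err 0.022900259519758492
t0 14.7 carafe 410.7 tool [ 0.6607 -0.0814  0.2662] F [0.5 0.  0.5]
{"jaw":1,"tx":0.51,"ty":0.42,"tz":0,"rx":0,"ry":0,"rz":0},
{"jaw":1,"tx":0.24,"ty":0.17,"tz":0,"rx":0,"ry":0,"rz":0},
{"jaw":1,"tx":0.25,"ty":0.16,"tz":0,"rx":0,"ry":0,"rz":0},
{"jaw":1,"tx":0.26,"ty":0.14,"tz":0,"rx":0,"ry":0,"rz":0},
{"jaw":1,"tx":0.27,"ty":0.13,"tz":0,"rx":0,"ry":0,"rz":0},
{"jaw":1,"tx":0.27,"ty":0.12,"tz":0,"rx":0,"ry":0,"rz":0},
{"jaw":1,"tx":0.27,"ty":0.1,"tz":0,"rx":0,"ry":0,"rz":0},
{"jaw":1,"tx":0.28,"ty":0.08,"tz":0,"rx":0,"ry":0,"rz":0},
{"jaw":1,"tx":0.28,"ty":0.07,"tz":0,"rx":0,"ry":0,"rz":0},
{"jaw":1,"tx":0.28,"ty":0.06,"tz":0,"rx":0,"ry":0,"rz":0},
end [ 0.6032 -0.0538  0.2661] 90.0
```

Emit:
send_rows(
  targets=[
    {"jaw": 1, "tx": 0.51, "ty": 0.42, "tz": 0, "rx": 0, "ry": 0, "rz": 0},
    {"jaw": 1, "tx": 0.24, "ty": 0.17, "tz": 0, "rx": 0, "ry": 0, "rz": 0},
    {"jaw": 1, "tx": 0.25, "ty": 0.16, "tz": 0, "rx": 0, "ry": 0, "rz": 0},
    {"jaw": 1, "tx": 0.26, "ty": 0.14, "tz": 0, "rx": 0, "ry": 0, "rz": 0},
    {"jaw": 1, "tx": 0.27, "ty": 0.13, "tz": 0, "rx": 0, "ry": 0, "rz": 0},
    {"jaw": 1, "tx": 0.27, "ty": 0.12, "tz": 0, "rx": 0, "ry": 0, "rz": 0},
    {"jaw": 1, "tx": 0.27, "ty": 0.1, "tz": 0, "rx": 0, "ry": 0, "rz": 0},
    {"jaw": 1, "tx": 0.28, "ty": 0.08, "tz": 0, "rx": 0, "ry": 0, "rz": 0},
    {"jaw": 1, "tx": 0.28, "ty": 0.07, "tz": 0, "rx": 0, "ry": 0, "rz": 0},
    {"jaw": 1, "tx": 0.28, "ty": 0.06, "tz": 0, "rx": 0, "ry": 0, "rz": 0},
  ],
)

```text
time_s: 15.53
position: [0.6027, -0.0537, 0.2661]
ee_rot: [[-1.0, -0.0, 0.0], [-0.0, 1.0, -0.0], [-0.0, -0.0, -1.0]]
wrist_force: [-0.0, 0.1, 0.4]
grip_width: 0.0854
gripper_force: 0.0
```

```bash
sed -i 's/amax=90/amax=115/' step.py; python3 step.py; python3 -c "
from h import *;print(np.round(ctrl.get_obs()['joints'],1))"
```

```text
meas 15.533 434.15 pred 434.4 cost 0.00053 353 fit [105.09  55.57]
t0 15.583 carafe 441.4 tool [ 0.6017 -0.0534  0.266 ] F [-0.8  1.3 -0.4]
{"jaw":1,"tx":0.43,"ty":0.06,"tz":0,"rx":0,"ry":0,"rz":-1},
{"jaw":1,"tx":0.27,"ty":0.05,"tz":0,"rx":0,"ry":0,"rz":-1},
{"jaw":1,"tx":0.27,"ty":0.07,"tz":0,"rx":0,"ry":0,"rz":-1},
{"jaw":1,"tx":0.27,"ty":0.08,"tz":0,"rx":0,"ry":0,"rz":-1},
{"jaw":1,"tx":0.26,"ty":0.09,"tz":0,"rx":0,"ry":0,"rz":-0.17},
{"jaw":1,"tx":0.26,"ty":0.09,"tz":0,"rx":0,"ry":0,"rz":0},
{"jaw":1,"tx":0.26,"ty":0.07,"tz":0,"rx":0,"ry":0,"rz":0},
{"jaw":1,"tx":0.26,"ty":0.07,"tz":0,"rx":0,"ry":0,"rz":0},
{"jaw":1,"tx":0.27,"ty":0.04,"tz":0,"rx":0,"ry":0,"rz":0},
{"jaw":1,"tx":0.26,"ty":0.04,"tz":0,"rx":0,"ry":0,"rz":0},
end [ 0.5461 -0.058   0.2661] 115.02
[ 39.6  27.  -48.8  98.3  22.1  65.   74.4]
```

Emit:
send_rows(
  targets=[
    {"jaw": 1, "tx": 0.43, "ty": 0.06, "tz": 0, "rx": 0, "ry": 0, "rz": -1},
    {"jaw": 1, "tx": 0.27, "ty": 0.05, "tz": 0, "rx": 0, "ry": 0, "rz": -1},
    {"jaw": 1, "tx": 0.27, "ty": 0.07, "tz": 0, "rx": 0, "ry": 0, "rz": -1},
    {"jaw": 1, "tx": 0.27, "ty": 0.08, "tz": 0, "rx": 0, "ry": 0, "rz": -1},
    {"jaw": 1, "tx": 0.26, "ty": 0.09, "tz": 0, "rx": 0, "ry": 0, "rz": -0.17},
    {"jaw": 1, "tx": 0.26, "ty": 0.09, "tz": 0, "rx": 0, "ry": 0, "rz": 0},
    {"jaw": 1, "tx": 0.26, "ty": 0.07, "tz": 0, "rx": 0, "ry": 0, "rz": 0},
    {"jaw": 1, "tx": 0.26, "ty": 0.07, "tz": 0, "rx": 0, "ry": 0, "rz": 0},
    {"jaw": 1, "tx": 0.27, "ty": 0.04, "tz": 0, "rx": 0, "ry": 0, "rz": 0},
    {"jaw": 1, "tx": 0.26, "ty": 0.04, "tz": 0, "rx": 0, "ry": 0, "rz": 0},
  ],
)

```text
time_s: 16.42
position: [0.5456, -0.0582, 0.2662]
ee_rot: [[-0.906, -0.422, 0.0], [-0.422, 0.906, -0.0], [0.0, -0.0, -1.0]]
wrist_force: [-0.5, -0.1, 0.2]
grip_width: 0.0854
gripper_force: 0.0
```

```bash
cp st.json st_bak.json; python3 - <<'E'
from fol import *; from wfit import wfit
# wrist measurement gives neck directly
o=ctrl.get_obs();tw=o['time_s'];im,X,uv=cloud('wrist');e=pos(phi(tw));x=wfit(X,e);d=x-HUB
print('r',np.hypot(*d).round(4),'angerr',(np.degrees(np.arctan2(d[1],d[0]))-phi(tw)+180)%360-180)
S['m'].append([tw,float(model(tw,*fit())+((np.degrees(np.arctan2(d[1],d[0]))-phi(tw)+180)%360-180))])
t0=ctrl.get_obs()['time_s'];print(t0,'carafe',phi(t0),np.round(o['position'],4))
# follow, closing from row 4; keep travelling
out([[*pos(phi(t0+k/12),.1151),.266,115.02,1 if k<4 else 0] for k in range(1,11)])
E
```

```text
wrist neck 2610 [ 0.5455 -0.0593] res 0.0002 minus exp [-0.0005 -0.0013] zmax 0.2795
r 0.1145 angerr 0.4650393472959422
16.4667 carafe 470.5233384440519 [ 0.5456 -0.0582  0.2662]
{"jaw":1,"tx":0.46,"ty":0.01,"tz":0,"rx":0,"ry":0,"rz":0},
{"jaw":1,"tx":0.26,"ty":0,"tz":0,"rx":0,"ry":0,"rz":0},
{"jaw":1,"tx":0.26,"ty":-0.01,"tz":0,"rx":0,"ry":0,"rz":0},
{"jaw":0,"tx":0.26,"ty":-0.02,"tz":0,"rx":0,"ry":0,"rz":0},
{"jaw":0,"tx":0.26,"ty":-0.03,"tz":0,"rx":0,"ry":0,"rz":0},
{"jaw":0,"tx":0.25,"ty":-0.04,"tz":0,"rx":0,"ry":0,"rz":0},
{"jaw":0,"tx":0.25,"ty":-0.06,"tz":0,"rx":0,"ry":0,"rz":0},
{"jaw":0,"tx":0.24,"ty":-0.06,"tz":0,"rx":0,"ry":0,"rz":0},
{"jaw":0,"tx":0.24,"ty":-0.08,"tz":0,"rx":0,"ry":0,"rz":0},
{"jaw":0,"tx":0.24,"ty":-0.08,"tz":0,"rx":0,"ry":0,"rz":0},
end [ 0.5    -0.0877  0.2661] 115.02
```

Emit:
send_rows(
  targets=[
    {"jaw": 1, "tx": 0.46, "ty": 0.01, "tz": 0, "rx": 0, "ry": 0, "rz": 0},
    {"jaw": 1, "tx": 0.26, "ty": 0, "tz": 0, "rx": 0, "ry": 0, "rz": 0},
    {"jaw": 1, "tx": 0.26, "ty": -0.01, "tz": 0, "rx": 0, "ry": 0, "rz": 0},
    {"jaw": 0, "tx": 0.26, "ty": -0.02, "tz": 0, "rx": 0, "ry": 0, "rz": 0},
    {"jaw": 0, "tx": 0.26, "ty": -0.03, "tz": 0, "rx": 0, "ry": 0, "rz": 0},
    {"jaw": 0, "tx": 0.25, "ty": -0.04, "tz": 0, "rx": 0, "ry": 0, "rz": 0},
    {"jaw": 0, "tx": 0.25, "ty": -0.06, "tz": 0, "rx": 0, "ry": 0, "rz": 0},
    {"jaw": 0, "tx": 0.24, "ty": -0.06, "tz": 0, "rx": 0, "ry": 0, "rz": 0},
    {"jaw": 0, "tx": 0.24, "ty": -0.08, "tz": 0, "rx": 0, "ry": 0, "rz": 0},
    {"jaw": 0, "tx": 0.24, "ty": -0.08, "tz": 0, "rx": 0, "ry": 0, "rz": 0},
  ],
  squeeze=40,
)

```text
time_s: 17.3
position: [0.4999, -0.0881, 0.2662]
ee_rot: [[-0.906, -0.423, 0.001], [-0.423, 0.906, 0.0], [-0.001, -0.0, -1.0]]
wrist_force: [1.0, -0.4, 0.6]
grip_width: 0.0297
gripper_force: 37.3
```

```bash
python3 - <<'E'
from fol import *
o=ctrl.get_obs();t0=o['time_s'];print(t0,np.round(o['position'],4),np.round(o['wrist_force'],1),o['grip_width'],o['gripper_force'],'carafe',phi(t0),pos(phi(t0)))
# keep travelling, lift smoothly with horizontal velocity decaying
p=np.array(S['p']);v=(pos(phi(t0+.05))-pos(phi(t0)))/.05;W=[];x=p.copy();
acc=np.array([0,0])
prev=None
for k in range(1,21):
    e=min(1,k/20); s=max(0,1-max(0,k-2)/14)          # horizontal speed fades
    ang=phi(t0+k/12); vel=(pos(phi(t0+k/12))-pos(phi(t0+(k-1)/12)))*s
    vz=.018*min(1,k/4)*(1 if k<14 else max(0,(20-k)/7))*.55
    x=x+np.array([*vel,vz]); W.append([*x,115.02,0])
out(W)
E
```

```text
17.3 [ 0.4999 -0.0881  0.2662] [ 1.  -0.4  0.6] 0.029733590843087 37.25593733601272 carafe 496.15945623919686 [ 0.49967533 -0.08748125]
{"jaw":0,"tx":0.23,"ty":-0.1,"tz":-0.12,"rx":0,"ry":0,"rz":0},
{"jaw":0,"tx":0.23,"ty":-0.1,"tz":-0.25,"rx":0,"ry":0,"rz":0},
{"jaw":0,"tx":0.2,"ty":-0.1,"tz":-0.37,"rx":0,"ry":0,"rz":0},
{"jaw":0,"tx":0.18,"ty":-0.11,"tz":-0.5,"rx":0,"ry":0,"rz":0},
{"jaw":0,"tx":0.16,"ty":-0.1,"tz":-0.49,"rx":0,"ry":0,"rz":0},
{"jaw":0,"tx":0.15,"ty":-0.1,"tz":-0.5,"rx":0,"ry":0,"rz":0},
{"jaw":0,"tx":0.12,"ty":-0.09,"tz":-0.49,"rx":0,"ry":0,"rz":0},
{"jaw":0,"tx":0.1,"ty":-0.09,"tz":-0.5,"rx":0,"ry":0,"rz":0},
{"jaw":0,"tx":0.09,"ty":-0.08,"tz":-0.49,"rx":0,"ry":0,"rz":0},
{"jaw":0,"tx":0.08,"ty":-0.07,"tz":-0.5,"rx":0,"ry":0,"rz":0},
{"jaw":0,"tx":0.05,"ty":-0.06,"tz":-0.49,"rx":0,"ry":0,"rz":0},
{"jaw":0,"tx":0.05,"ty":-0.05,"tz":-0.5,"rx":0,"ry":0,"rz":0},
{"jaw":0,"tx":0.03,"ty":-0.04,"tz":-0.49,"rx":0,"ry":0,"rz":0},
{"jaw":0,"tx":0.02,"ty":-0.02,"tz":-0.43,"rx":0,"ry":0,"rz":0},
{"jaw":0,"tx":0.01,"ty":-0.02,"tz":-0.35,"rx":0,"ry":0,"rz":0},
{"jaw":0,"tx":0,"ty":0,"tz":-0.28,"rx":0,"ry":0,"rz":0},
{"jaw":0,"tx":0,"ty":0,"tz":-0.22,"rx":0,"ry":0,"rz":0},
{"jaw":0,"tx":0,"ty":0,"tz":-0.14,"rx":0,"ry":0,"rz":0},
{"jaw":0,"tx":0,"ty":0,"tz":-0.07,"rx":0,"ry":0,"rz":0},
{"jaw":0,"tx":0,"ty":0,"tz":0,"rx":0,"ry":0,"rz":0},
end [ 0.4787 -0.1226  0.4097] 115.02
```

Emit:
send_rows(
  targets=[
    {"jaw": 0, "tx": 0.23, "ty": -0.1, "tz": -0.12, "rx": 0, "ry": 0, "rz": 0},
    {"jaw": 0, "tx": 0.23, "ty": -0.1, "tz": -0.25, "rx": 0, "ry": 0, "rz": 0},
    {"jaw": 0, "tx": 0.2, "ty": -0.1, "tz": -0.37, "rx": 0, "ry": 0, "rz": 0},
    {"jaw": 0, "tx": 0.18, "ty": -0.11, "tz": -0.5, "rx": 0, "ry": 0, "rz": 0},
    {"jaw": 0, "tx": 0.16, "ty": -0.1, "tz": -0.49, "rx": 0, "ry": 0, "rz": 0},
    {"jaw": 0, "tx": 0.15, "ty": -0.1, "tz": -0.5, "rx": 0, "ry": 0, "rz": 0},
    {"jaw": 0, "tx": 0.12, "ty": -0.09, "tz": -0.49, "rx": 0, "ry": 0, "rz": 0},
    {"jaw": 0, "tx": 0.1, "ty": -0.09, "tz": -0.5, "rx": 0, "ry": 0, "rz": 0},
    {"jaw": 0, "tx": 0.09, "ty": -0.08, "tz": -0.49, "rx": 0, "ry": 0, "rz": 0},
    {"jaw": 0, "tx": 0.08, "ty": -0.07, "tz": -0.5, "rx": 0, "ry": 0, "rz": 0},
  ],
)

```text
time_s: 18.13
position: [0.48, -0.1179, 0.3515]
ee_rot: [[-0.906, -0.423, 0.0], [-0.423, 0.906, -0.0], [-0.0, -0.0, -1.0]]
wrist_force: [0.4, -0.1, -5.1]
grip_width: 0.0296
gripper_force: 38.0
```

Emit:
send_rows(
  targets=[
    {"jaw": 0, "tx": 0.05, "ty": -0.06, "tz": -0.49, "rx": 0, "ry": 0, "rz": 0},
    {"jaw": 0, "tx": 0.05, "ty": -0.05, "tz": -0.5, "rx": 0, "ry": 0, "rz": 0},
    {"jaw": 0, "tx": 0.03, "ty": -0.04, "tz": -0.49, "rx": 0, "ry": 0, "rz": 0},
    {"jaw": 0, "tx": 0.02, "ty": -0.02, "tz": -0.43, "rx": 0, "ry": 0, "rz": 0},
    {"jaw": 0, "tx": 0.01, "ty": -0.02, "tz": -0.35, "rx": 0, "ry": 0, "rz": 0},
    {"jaw": 0, "tx": 0, "ty": 0, "tz": -0.28, "rx": 0, "ry": 0, "rz": 0},
    {"jaw": 0, "tx": 0, "ty": 0, "tz": -0.22, "rx": 0, "ry": 0, "rz": 0},
    {"jaw": 0, "tx": 0, "ty": 0, "tz": -0.14, "rx": 0, "ry": 0, "rz": 0},
    {"jaw": 0, "tx": 0, "ty": 0, "tz": -0.07, "rx": 0, "ry": 0, "rz": 0},
    {"jaw": 0, "tx": 0, "ty": 0, "tz": 0, "rx": 0, "ry": 0, "rz": 0},
  ],
)

```text
time_s: 18.97
position: [0.4788, -0.1225, 0.4097]
ee_rot: [[-0.906, -0.423, 0.0], [-0.423, 0.906, 0.0], [-0.0, 0.0, -1.0]]
wrist_force: [-0.3, -1.1, -4.7]
grip_width: 0.03
gripper_force: 38.0
```

```bash
python3 - <<'E'
from fol import *
o=ctrl.get_obs();t0=o['time_s'];print(t0,np.round(o['position'],4),np.round(o['wrist_force'],1),o['grip_width'],o['gripper_force'],np.round(o['joints'],1))
# coaster from both cameras: points z 4..13mm, cork colour edge by depth
for c in('top','side'):
    im,X,uv=cloud(c); save('c_'+c,im)
    hsv=cv2.cvtColor(im,cv2.COLOR_RGB2HSV)[uv[:,1],uv[:,0]]
    k=(np.hypot(X[:,0]-.46,X[:,1]-.278)<.09)&(hsv[:,1]>100)&(X[:,2]<.02)
    (x,y),r=cv2.minEnclosingCircle(X[k,:2].astype(np.float32));print(c,k.sum(),x,y,r,X[k].mean(0).round(4))
m=np.array([[*o['position']]])
s=ramp(40,10)
A=np.array([S['p'][0],S['p'][1]]);B=np.array([.460,.276])
z0=S['p'][2];W=[[*(A+q*(B-A)),z0-.05*q,115.02,0] for q in s]
json.dump([A.tolist(),B.tolist()],open('ab.json','w'))
E
```

```text
18.9667 [ 0.4788 -0.1225  0.4097] [-0.3 -1.1 -4.7] 0.030037390574127267 37.98684131121263 [ 68.9   4.7 -61.2 102.4   4.2  75.4 121.8]
top 1453 0.4541691541671753 0.27371934056282043 0.06121739745140076 [0.4536 0.2736 0.0088]
side 1346 0.4501331150531769 0.2775065302848816 0.06485186517238617 [0.4482 0.28   0.0078]
```

```bash
python3 - <<'E'
from fol import *
A=np.array(S['p'][:2]);B=np.array([.452,.274]);z0=S['p'][2];W=[]
for k in range(1,41):
    u=k/40;q=u*u*u*(10-15*u+6*u*u)
    W.append([*(A+q*(B-A)),z0-(z0-.31)*q**3,115.02,0])
z=np.array([.31-(.31-.246)*(u*u*(3-2*u)) for u in np.arange(1,11)/10])
W+=[[*B,q,115.02,0] for q in z]
out(W)
E
```

```text
{"jaw":0,"tx":0,"ty":0,"tz":0,"rx":0,"ry":0,"rz":0},
{"jaw":0,"tx":-0.01,"ty":0.02,"tz":0,"rx":0,"ry":0,"rz":0},
{"jaw":0,"tx":-0.02,"ty":0.05,"tz":0,"rx":0,"ry":0,"rz":0},
{"jaw":0,"tx":-0.03,"ty":0.09,"tz":0,"rx":0,"ry":0,"rz":0},
{"jaw":0,"tx":-0.06,"ty":0.14,"tz":0,"rx":0,"ry":0,"rz":0},
{"jaw":0,"tx":-0.07,"ty":0.19,"tz":0,"rx":0,"ry":0,"rz":0},
{"jaw":0,"tx":-0.1,"ty":0.26,"tz":0,"rx":0,"ry":0,"rz":0},
{"jaw":0,"tx":-0.13,"ty":0.32,"tz":0,"rx":0,"ry":0,"rz":0},
{"jaw":0,"tx":-0.15,"ty":0.39,"tz":0,"rx":0,"ry":0,"rz":0},
{"jaw":0,"tx":-0.17,"ty":0.46,"tz":0.01,"rx":0,"ry":0,"rz":0},
{"jaw":0,"tx":-0.2,"ty":0.52,"tz":0,"rx":0,"ry":0,"rz":0},
{"jaw":0,"tx":-0.23,"ty":0.58,"tz":0.01,"rx":0,"ry":0,"rz":0},
{"jaw":0,"tx":-0.25,"ty":0.64,"tz":0.02,"rx":0,"ry":0,"rz":0},
{"jaw":0,"tx":-0.27,"ty":0.7,"tz":0.02,"rx":0,"ry":0,"rz":0},
{"jaw":0,"tx":-0.29,"ty":0.74,"tz":0.04,"rx":0,"ry":0,"rz":0},
{"jaw":0,"tx":-0.3,"ty":0.78,"tz":0.06,"rx":0,"ry":0,"rz":0},
{"jaw":0,"tx":-0.31,"ty":0.82,"tz":0.08,"rx":0,"ry":0,"rz":0},
{"jaw":0,"tx":-0.33,"ty":0.84,"tz":0.1,"rx":0,"ry":0,"rz":0},
{"jaw":0
[... 1258 characters left out ...]
":-0.01,"ty":0.02,"tz":0.01,"rx":0,"ry":0,"rz":0},
{"jaw":0,"tx":0,"ty":0,"tz":0.01,"rx":0,"ry":0,"rz":0},
{"jaw":0,"tx":0,"ty":0,"tz":0.08,"rx":0,"ry":0,"rz":0},
{"jaw":0,"tx":0,"ty":0,"tz":0.25,"rx":0,"ry":0,"rz":0},
{"jaw":0,"tx":0,"ty":0,"tz":0.36,"rx":0,"ry":0,"rz":0},
{"jaw":0,"tx":0,"ty":0,"tz":0.43,"rx":0,"ry":0,"rz":0},
{"jaw":0,"tx":0,"ty":0,"tz":0.48,"rx":0,"ry":0,"rz":0},
{"jaw":0,"tx":0,"ty":0,"tz":0.47,"rx":0,"ry":0,"rz":0},
{"jaw":0,"tx":0,"ty":0,"tz":0.43,"rx":0,"ry":0,"rz":0},
{"jaw":0,"tx":0,"ty":0,"tz":0.36,"rx":0,"ry":0,"rz":0},
{"jaw":0,"tx":0,"ty":0,"tz":0.25,"rx":0,"ry":0,"rz":0},
{"jaw":0,"tx":0,"ty":0,"tz":0.09,"rx":0,"ry":0,"rz":0},
end [0.4521 0.274  0.2459] 115.02
```

Emit:
send_rows(
  targets=[
    {"jaw": 0, "tx": 0, "ty": 0, "tz": 0, "rx": 0, "ry": 0, "rz": 0},
    {"jaw": 0, "tx": -0.01, "ty": 0.02, "tz": 0, "rx": 0, "ry": 0, "rz": 0},
    {"jaw": 0, "tx": -0.02, "ty": 0.05, "tz": 0, "rx": 0, "ry": 0, "rz": 0},
    {"jaw": 0, "tx": -0.03, "ty": 0.09, "tz": 0, "rx": 0, "ry": 0, "rz": 0},
    {"jaw": 0, "tx": -0.06, "ty": 0.14, "tz": 0, "rx": 0, "ry": 0, "rz": 0},
    {"jaw": 0, "tx": -0.07, "ty": 0.19, "tz": 0, "rx": 0, "ry": 0, "rz": 0},
    {"jaw": 0, "tx": -0.1, "ty": 0.26, "tz": 0, "rx": 0, "ry": 0, "rz": 0},
    {"jaw": 0, "tx": -0.13, "ty": 0.32, "tz": 0, "rx": 0, "ry": 0, "rz": 0},
    {"jaw": 0, "tx": -0.15, "ty": 0.39, "tz": 0, "rx": 0, "ry": 0, "rz": 0},
    {"jaw": 0, "tx": -0.17, "ty": 0.46, "tz": 0.01, "rx": 0, "ry": 0, "rz": 0},
  ],
)

```text
time_s: 19.9
position: [0.4759, -0.0806, 0.4095]
ee_rot: [[-0.906, -0.423, 0.0], [-0.423, 0.906, -0.0], [-0.0, -0.0, -1.0]]
wrist_force: [0.4, -1.1, -4.4]
grip_width: 0.0296
gripper_force: 38.0
```

Emit:
send_rows(
  targets=[
    {"jaw": 0, "tx": -0.2, "ty": 0.52, "tz": 0, "rx": 0, "ry": 0, "rz": 0},
    {"jaw": 0, "tx": -0.23, "ty": 0.58, "tz": 0.01, "rx": 0, "ry": 0, "rz": 0},
    {"jaw": 0, "tx": -0.25, "ty": 0.64, "tz": 0.02, "rx": 0, "ry": 0, "rz": 0},
    {"jaw": 0, "tx": -0.27, "ty": 0.7, "tz": 0.02, "rx": 0, "ry": 0, "rz": 0},
    {"jaw": 0, "tx": -0.29, "ty": 0.74, "tz": 0.04, "rx": 0, "ry": 0, "rz": 0},
    {"jaw": 0, "tx": -0.3, "ty": 0.78, "tz": 0.06, "rx": 0, "ry": 0, "rz": 0},
    {"jaw": 0, "tx": -0.31, "ty": 0.82, "tz": 0.08, "rx": 0, "ry": 0, "rz": 0},
    {"jaw": 0, "tx": -0.33, "ty": 0.84, "tz": 0.1, "rx": 0, "ry": 0, "rz": 0},
    {"jaw": 0, "tx": -0.33, "ty": 0.86, "tz": 0.12, "rx": 0, "ry": 0, "rz": 0},
    {"jaw": 0, "tx": -0.34, "ty": 0.87, "tz": 0.16, "rx": 0, "ry": 0, "rz": 0},
  ],
)

```text
time_s: 20.73
position: [0.4649, 0.0781, 0.3974]
ee_rot: [[-0.906, -0.424, 0.001], [-0.424, 0.906, -0.001], [-0.0, -0.001, -1.0]]
wrist_force: [-0.2, -0.3, -5.3]
grip_width: 0.0299
gripper_force: 38.0
```

Emit:
send_rows(
  targets=[
    {"jaw": 0, "tx": -0.33, "ty": 0.86, "tz": 0.19, "rx": 0, "ry": 0, "rz": 0},
    {"jaw": 0, "tx": -0.34, "ty": 0.86, "tz": 0.23, "rx": 0, "ry": 0, "rz": 0},
    {"jaw": 0, "tx": -0.32, "ty": 0.84, "tz": 0.26, "rx": 0, "ry": 0, "rz": 0},
    {"jaw": 0, "tx": -0.32, "ty": 0.82, "tz": 0.29, "rx": 0, "ry": 0, "rz": 0},
    {"jaw": 0, "tx": -0.3, "ty": 0.78, "tz": 0.31, "rx": 0, "ry": 0, "rz": 0},
    {"jaw": 0, "tx": -0.29, "ty": 0.74, "tz": 0.33, "rx": 0, "ry": 0, "rz": 0},
    {"jaw": 0, "tx": -0.27, "ty": 0.7, "tz": 0.34, "rx": 0, "ry": 0, "rz": 0},
    {"jaw": 0, "tx": -0.25, "ty": 0.64, "tz": 0.35, "rx": 0, "ry": 0, "rz": 0},
    {"jaw": 0, "tx": -0.22, "ty": 0.58, "tz": 0.34, "rx": 0, "ry": 0, "rz": 0},
    {"jaw": 0, "tx": -0.2, "ty": 0.52, "tz": 0.33, "rx": 0, "ry": 0, "rz": 0},
  ],
)

```text
time_s: 21.57
position: [0.454, 0.2348, 0.3377]
ee_rot: [[-0.906, -0.424, -0.0], [-0.424, 0.906, 0.001], [-0.0, 0.001, -1.0]]
wrist_force: [-0.2, -0.7, -4.1]
grip_width: 0.0298
gripper_force: 38.0
```

Emit:
send_rows(
  targets=[
    {"jaw": 0, "tx": -0.18, "ty": 0.46, "tz": 0.31, "rx": 0, "ry": 0, "rz": 0},
    {"jaw": 0, "tx": -0.15, "ty": 0.39, "tz": 0.27, "rx": 0, "ry": 0, "rz": 0},
    {"jaw": 0, "tx": -0.13, "ty": 0.32, "tz": 0.23, "rx": 0, "ry": 0, "rz": 0},
    {"jaw": 0, "tx": -0.1, "ty": 0.26, "tz": 0.2, "rx": 0, "ry": 0, "rz": 0},
    {"jaw": 0, "tx": -0.07, "ty": 0.2, "tz": 0.15, "rx": 0, "ry": 0, "rz": 0},
    {"jaw": 0, "tx": -0.06, "ty": 0.13, "tz": 0.11, "rx": 0, "ry": 0, "rz": 0},
    {"jaw": 0, "tx": -0.03, "ty": 0.09, "tz": 0.07, "rx": 0, "ry": 0, "rz": 0},
    {"jaw": 0, "tx": -0.02, "ty": 0.05, "tz": 0.04, "rx": 0, "ry": 0, "rz": 0},
    {"jaw": 0, "tx": -0.01, "ty": 0.02, "tz": 0.01, "rx": 0, "ry": 0, "rz": 0},
    {"jaw": 0, "tx": 0, "ty": 0, "tz": 0.01, "rx": 0, "ry": 0, "rz": 0},
  ],
)

```text
time_s: 22.4
position: [0.4523, 0.2738, 0.31]
ee_rot: [[-0.906, -0.422, 0.0], [-0.422, 0.906, -0.0], [-0.0, -0.0, -1.0]]
wrist_force: [-0.1, -0.0, -5.2]
grip_width: 0.0297
gripper_force: 38.0
```

```bash
python3 - <<'E'
from h import *
from scipy.optimize import least_squares
o=ctrl.get_obs();p=np.array(o['position']);print(o['time_s'],p.round(4),np.round(o['wrist_force'],1),o['grip_width'])
for c in('top','side'):
    im,X,uv=cloud(c)
    if c=='side': save('place',cv2.resize(im[140:340,160:400],None,fx=2.5,fy=2.5))
    # carafe body axis at several heights
    b=p[2]-.2322
    for z0,z1,r in((b+.015,b+.045,.04),(b+.05,b+.08,.041)):
        q=X[(np.hypot(X[:,0]-p[0],X[:,1]-p[1])<.075)&(X[:,2]>z0)&(X[:,2]<z1)]
        s=least_squares(lambda v:np.hypot(q[:,0]-v[0],q[:,1]-v[1])-r,p[:2],loss='soft_l1',f_scale=.002);print(c,len(q),round(z0,3),s.x.round(4),np.abs(s.fun).mean().round(4))
    hsv=cv2.cvtColor(im,cv2.COLOR_RGB2HSV)[uv[:,1],uv[:,0]]
    k=(np.hypot(X[:,0]-.452,X[:,1]-.274)<.08)&(hsv[:,1]>100)&(X[:,2]<.02);x=X[k];print('coaster vis',k.sum(),x.min(0).round(3),x.max(0).round(3))
E
```

```text
22.4 [0.4523 0.2738 0.31  ] [-0.1 -0.  -5.2] 0.029677685140086077
top 0 0.093 [0.4523 0.2738] nan
top 0 0.128 [0.4523 0.2738] nan<stdin>:11: RuntimeWarning: Mean of empty slice.
  ret = ret.dtype.type(ret / rcount)
Traceback (most recent call last):
ValueError: zero-size array to reduction operation minimum which has no identity
```

```bash
python3 - <<'E'
from h import *
from scipy.optimize import least_squares
o=ctrl.get_obs();p=np.array(o['position'])
im,X,uv=cloud('side');save('place',cv2.resize(im[120:340,160:400],None,fx=2.5,fy=2.5));b=p[2]-.2322
for z0,z1,r in((b+.006,b+.03,.0395),(b+.03,b+.08,.041),(b+.152,b+.165,.015)):
    q=X[(np.hypot(X[:,0]-p[0],X[:,1]-p[1])<.065)&(X[:,2]>z0)&(X[:,2]<z1)]
    if len(q)>5:
        s=least_squares(lambda v:np.hypot(q[:,0]-v[0],q[:,1]-v[1])-r,p[:2],loss='soft_l1',f_scale=.002);print(len(q),round(z0,3),s.x.round(4),np.abs(s.fun).mean().round(4))
q=X[(np.hypot(X[:,0]-p[0],X[:,1]-p[1])<.06)&(X[:,2]>.03)];print('underside z',np.percentile(q[:,2],[.5,2]),'expected',b)
E
```

```text
232 0.084 [0.4527 0.2776] 0.0011
510 0.108 [0.4538 0.2763] 0.0011
33 0.23 [0.4523 0.2821] 0.002
underside z [0.08603541 0.09744873] expected 0.07780516859105255
```

View pics/place.png

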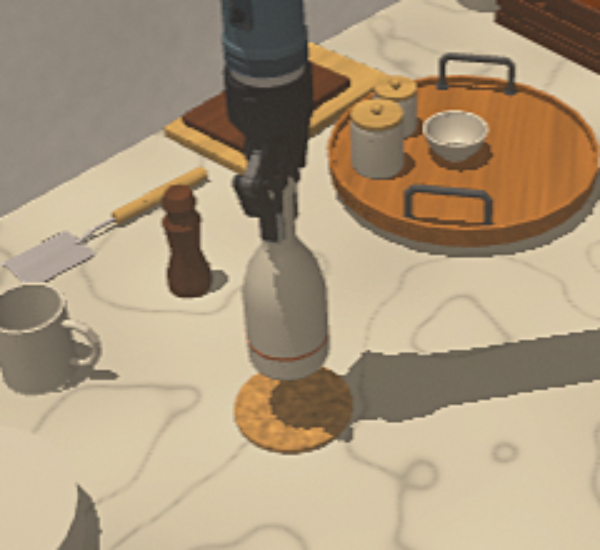

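The carafe hangs upright over the coaster: foot at crop (288,370), coaster centre (293,408). The side camera's carafe and coaster centres agree within 4 mm. Lowering.

Emit:
send_rows(
  targets=[
    {"jaw": 0, "tx": 0, "ty": 0, "tz": 0.08, "rx": 0, "ry": 0, "rz": 0},
    {"jaw": 0, "tx": 0, "ty": 0, "tz": 0.25, "rx": 0, "ry": 0, "rz": 0},
    {"jaw": 0, "tx": 0, "ty": 0, "tz": 0.36, "rx": 0, "ry": 0, "rz": 0},
    {"jaw": 0, "tx": 0, "ty": 0, "tz": 0.43, "rx": 0, "ry": 0, "rz": 0},
    {"jaw": 0, "tx": 0, "ty": 0, "tz": 0.48, "rx": 0, "ry": 0, "rz": 0},
    {"jaw": 0, "tx": 0, "ty": 0, "tz": 0.47, "rx": 0, "ry": 0, "rz": 0},
    {"jaw": 0, "tx": 0, "ty": 0, "tz": 0.43, "rx": 0, "ry": 0, "rz": 0},
    {"jaw": 0, "tx": 0, "ty": 0, "tz": 0.36, "rx": 0, "ry": 0, "rz": 0},
    {"jaw": 0, "tx": 0, "ty": 0, "tz": 0.25, "rx": 0, "ry": 0, "rz": 0},
    {"jaw": 0, "tx": 0, "ty": 0, "tz": 0.09, "rx": 0, "ry": 0, "rz": 0},
  ],
)

```text
time_s: 23.33
position: [0.4516, 0.2736, 0.2446]
ee_rot: [[-0.906, -0.423, -0.002], [-0.423, 0.906, -0.001], [0.002, 0.0, -1.0]]
wrist_force: [-0.6, -0.2, -4.3]
grip_width: 0.0295
gripper_force: 38.1
```

Emit:
send_rows(
  targets=[
    {"jaw": 0, "tx": 0, "ty": 0, "tz": 0.04, "rx": 0, "ry": 0, "rz": 0},
    {"jaw": 0, "tx": 0, "ty": 0, "tz": 0.04, "rx": 0, "ry": 0, "rz": 0},
    {"jaw": 0, "tx": 0, "ty": 0, "tz": 0.04, "rx": 0, "ry": 0, "rz": 0},
    {"jaw": 0, "tx": 0, "ty": 0, "tz": 0.04, "rx": 0, "ry": 0, "rz": 0},
    {"jaw": 0, "tx": 0, "ty": 0, "tz": 0.03, "rx": 0, "ry": 0, "rz": 0},
    {"jaw": 0, "tx": 0, "ty": 0, "tz": 0.02, "rx": 0, "ry": 0, "rz": 0},
    {"jaw": 0, "tx": 0, "ty": 0, "tz": 0.02, "rx": 0, "ry": 0, "rz": 0},
    {"jaw": 0, "tx": 0, "ty": 0, "tz": 0.02, "rx": 0, "ry": 0, "rz": 0},
    {"jaw": 0, "tx": 0, "ty": 0, "tz": 0, "rx": 0, "ry": 0, "rz": 0},
    {"jaw": 0, "tx": 0, "ty": 0, "tz": 0, "rx": 0, "ry": 0, "rz": 0},
  ],
)

```text
time_s: 24.17
position: [0.4521, 0.274, 0.2409]
ee_rot: [[-0.906, -0.423, 0.0], [-0.423, 0.906, -0.0], [-0.0, -0.0, -1.0]]
wrist_force: [0.7, -0.2, -4.2]
grip_width: 0.0298
gripper_force: 38.1
```

Emit:
send_rows(
  targets=[
    {"jaw": 0, "tx": 0, "ty": 0, "tz": 0.01, "rx": 0, "ry": 0, "rz": 0},
    {"jaw": 0, "tx": 0, "ty": 0, "tz": 0.01, "rx": 0, "ry": 0, "rz": 0},
    {"jaw": 0, "tx": 0, "ty": 0, "tz": 0.01, "rx": 0, "ry": 0, "rz": 0},
    {"jaw": 0, "tx": 0, "ty": 0, "tz": 0.01, "rx": 0, "ry": 0, "rz": 0},
    {"jaw": 0, "tx": 0, "ty": 0, "tz": 0.01, "rx": 0, "ry": 0, "rz": 0},
    {"jaw": 0, "tx": 0, "ty": 0, "tz": 0.01, "rx": 0, "ry": 0, "rz": 0},
    {"jaw": 0, "tx": 0, "ty": 0, "tz": 0.01, "rx": 0, "ry": 0, "rz": 0},
    {"jaw": 0, "tx": 0, "ty": 0, "tz": 0, "rx": 0, "ry": 0, "rz": 0},
    {"jaw": 0, "tx": 0, "ty": 0, "tz": 0, "rx": 0, "ry": 0, "rz": 0},
    {"jaw": 0, "tx": 0, "ty": 0, "tz": 0, "rx": 0, "ry": 0, "rz": 0},
  ],
)

```text
time_s: 25.0
position: [0.4525, 0.2742, 0.2402]
ee_rot: [[-0.906, -0.423, 0.001], [-0.423, 0.906, 0.0], [-0.001, -0.0, -1.0]]
wrist_force: [-1.3, -1.3, 4.7]
grip_width: 0.0299
gripper_force: 38.1
```

Emit:
send_rows(
  targets=[
    {"jaw": 0, "tx": 0, "ty": 0, "tz": -0.02, "rx": 0, "ry": 0, "rz": 0},
    {"jaw": 0.38, "tx": 0, "ty": 0, "tz": 0, "rx": 0, "ry": 0, "rz": 0},
    {"jaw": 0.42, "tx": 0, "ty": 0, "tz": 0, "rx": 0, "ry": 0, "rz": 0},
    {"jaw": 0.5, "tx": 0, "ty": 0, "tz": 0, "rx": 0, "ry": 0, "rz": 0},
    {"jaw": 0.7, "tx": 0, "ty": 0, "tz": 0, "rx": 0, "ry": 0, "rz": 0},
    {"jaw": 1, "tx": 0, "ty": 0, "tz": 0, "rx": 0, "ry": 0, "rz": 0},
    {"jaw": 1, "tx": 0, "ty": 0, "tz": 0, "rx": 0, "ry": 0, "rz": 0},
    {"jaw": 1, "tx": 0, "ty": 0, "tz": 0, "rx": 0, "ry": 0, "rz": 0},
    {"jaw": 1, "tx": 0, "ty": 0, "tz": 0, "rx": 0, "ry": 0, "rz": 0},
    {"jaw": 1, "tx": 0, "ty": 0, "tz": 0, "rx": 0, "ry": 0, "rz": 0},
  ],
)

```text
time_s: 25.83
position: [0.4521, 0.274, 0.2399]
ee_rot: [[-0.906, -0.423, 0.0], [-0.423, 0.906, 0.0], [-0.0, 0.0, -1.0]]
wrist_force: [-0.2, -0.2, 0.0]
grip_width: 0.0852
gripper_force: 0.0
```

Emit:
send_rows(
  targets=[
    {"jaw": 1, "tx": 0, "ty": 0, "tz": -0.2, "rx": 0, "ry": 0, "rz": 0},
    {"jaw": 1, "tx": 0, "ty": 0, "tz": -0.4, "rx": 0, "ry": 0, "rz": 0},
    {"jaw": 1, "tx": 0, "ty": 0, "tz": -0.6, "rx": 0, "ry": 0, "rz": 0},
    {"jaw": 1, "tx": 0, "ty": 0, "tz": -0.8, "rx": 0, "ry": 0, "rz": 0},
    {"jaw": 1, "tx": 0, "ty": 0, "tz": -0.8, "rx": 0, "ry": 0, "rz": 0},
    {"jaw": 1, "tx": 0, "ty": 0, "tz": -0.8, "rx": 0, "ry": 0, "rz": 0},
    {"jaw": 1, "tx": 0, "ty": 0, "tz": -0.8, "rx": 0, "ry": 0, "rz": 0},
    {"jaw": 1, "tx": 0, "ty": 0, "tz": -0.7, "rx": 0, "ry": 0, "rz": 0},
    {"jaw": 1, "tx": 0, "ty": 0, "tz": -0.5, "rx": 0, "ry": 0, "rz": 0},
    {"jaw": 1, "tx": 0, "ty": 0, "tz": -0.2, "rx": 0, "ry": 0, "rz": 0},
  ],
)

```text
time_s: 26.67
position: [0.4527, 0.2748, 0.3584]
ee_rot: [[-0.906, -0.423, 0.003], [-0.423, 0.906, 0.001], [-0.004, -0.0, -1.0]]
wrist_force: [-0.3, 0.3, 0.2]
grip_width: 0.0858
gripper_force: 0.0
```

```bash
python3 - <<'E'
from h import *
from scipy.optimize import least_squares
o=ctrl.get_obs();print(o['time_s'],np.round(o['position'],4),np.round(o['wrist_force'],1))
im,X,uv=cloud('side');save('final',cv2.resize(im[100:340,100:420],None,fx=2.2,fy=2.2))
for z0,z1,r in((.015,.035,.0395),(.04,.09,.041),(.165,.205,.015)):
    q=X[(np.hypot(X[:,0]-.4525,X[:,1]-.277)<.06)&(X[:,2]>z0)&(X[:,2]<z1)]
    s=least_squares(lambda v:np.hypot(q[:,0]-v[0],q[:,1]-v[1])-r,[.4525,.277],loss='soft_l1',f_scale=.002);print(len(q),z0,s.x.round(4))
E
```

```text
26.6667 [0.4527 0.2748 0.3584] [-0.3  0.3  0.2]
170 0.015 [0.4522 0.278 ]
462 0.04 [0.4536 0.2766]
159 0.165 [0.4536 0.2765]
```

View pics/final.png

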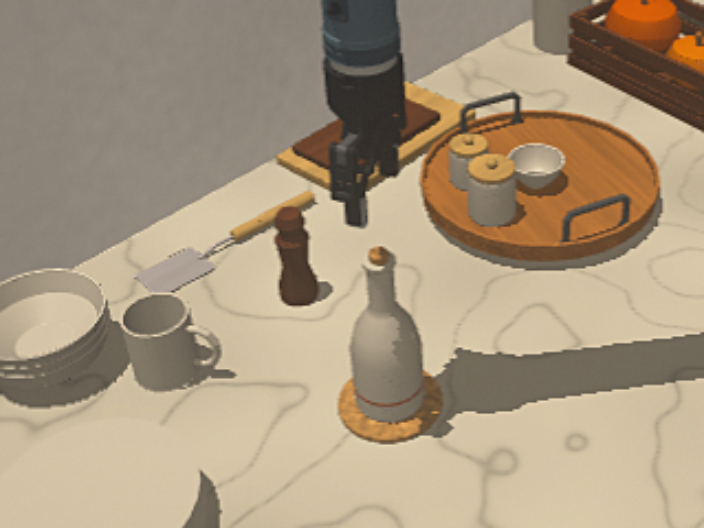

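The carafe stands upright in the middle of the coaster (foot at about (390,405)). The gripper is clear above it, both jars and the bowl are still on the turntable, and the mug and mill are where they were. Handing in.

```bash
python3 -c "
from plant import ctrl
print(ctrl.job_done())"
```

```text
the job is handed in; nothing more can be done
None
```

I handed the job in at about 26.7 s: the turntable got a gentle swing (about 6.3 s per turn at release), the open fingers travelled with the carafe for over 6 s without touching it, and it now stands upright on the coaster with the jars and bowl still standing on the turntable.

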